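# Set up the sugar and glasses tray and roll it into the hand-over bay

## Task

Get this order tray ready: pour all the sugar lumps from the scoop into the shallow dish on the tray, bringing the scoop's lip down to within two or three centimetres of the dish's rim before you tip it and keeping it there until it is empty so that nothing bounces out, and set the scoop back level in the middle of the red mat. Stand every glass from the turntable upright on the tray floor beside the dish. When sugar and glasses are on, push the tray gently along its rollers, without lifting it, until it is fully home against the stop of the bay, and leave the jar, saucers and tamper where they are.

Things in the scene. Friction and masses are not known exactly. Their poses are not given: they have to be found in the camera images.
- track: Fixed low roller track on the worktop: two aluminium side rails 455 mm long (tops 66 mm high, inner faces at y = +-124 mm, outer +-138) with eight free-turning steel rollers, 30 mm diameter, 55 mm apart, their tops 52 mm high. Origin: middle of the track at worktop level; +x along the track, away from the robot, towards the bay; y across; z up.
- bay_mouth (a point): Mouth of the bay, midway between the near ends of its steel side cheeks (105 mm high): 53 mm along +x from the track's origin, 52 mm above the worktop (level of the roller tops); axes as the track. The end stop's rubber bumper faces the tray 167 mm beyond it, at x = +220 mm of the track. A tray fully home touches the bumper with its far wall: its origin is then at x = +105 mm of the track.
- tray: Wooden service tray on the rollers between the rails, 0.55 kg empty: 230 mm long (x, along the track), 240 mm wide (y), walls 41 mm high and 8 mm thick, floor 8 mm thick. Origin: centre of its underside; axes along the track's. It starts at the robot's end, clear of the bay, rolls at a push of 1 to 3 N on its near wall and stops almost at once when the push ends.
- dish: Shallow white porcelain dish, loose (0.22 kg), standing in the left (+y) half of the tray: rim 132 mm across and 22 mm high, flat inside 85 mm across, inner floor 5 mm above its underside, wall 4 mm. Origin: centre of its underside; z up.
- mat: Red silicone tamping mat, 220 x 180 mm, 8 mm thick, lying fixed on the worktop to the left or the right of the track. Origin: its centre on the underside; z up.
- scoop_grip (a point): Centre, near the balance point, of the black handle bar of a steel scoop (0.24 kg) that starts flat on the mat. The bar is level, 118 mm long, 16 mm wide and 20 mm high, and runs lengthwise over the open pan, held by a post at the back; 77 mm are free between bar and pan floor. Scoop axes: +x to the lip, y across (pinch the bar along y), z up. 90 mm above the scoop's underside.
- scoop_lip (a point): Middle of the scoop's lip, the front edge of its flat pan floor: 80 mm ahead (+x) of and 87 mm below scoop_grip, 3 mm above the scoop's underside. Axes as scoop_grip. The pan is 150 mm long and 84 mm wide, side walls 36 mm, open at the front where it narrows to a 63 mm lip. Lumps begin to slide on its floor when it is tipped 18 to 27 degrees.
- scoop_base (a point): Centre of the scoop's underside: 5 mm ahead (+x) of and 90 mm below scoop_grip. Axes as scoop_grip. Standing level on the mat it is 8 mm above the worktop.
- turntable: Small steel turntable on the worktop, on the other side of the track from the mat: a plate 270 mm across that turns stiffly on a fixed rubber foot, its top 26 mm above the worktop. Origin: its centre at worktop level.
- glass1_mid (a point): Clear double-walled glass tumbler, straight-sided, 64 mm across, 80 mm tall, 0.17 kg, heavy-based, standing on the turntable about 55 mm from its centre; this is its centre, half-way up; z up along the glass. Two or three glasses are present; an absent one reads None.
- glass2_mid (a point): Clear double-walled glass tumbler, straight-sided, 64 mm across, 80 mm tall, 0.17 kg, heavy-based, standing on the turntable about 55 mm from its centre; this is its centre, half-way up; z up along the glass. Two or three glasses are present; an absent one reads None.
- glass3_mid (a point): Clear double-walled glass tumbler, straight-sided, 64 mm across, 80 mm tall, 0.17 kg, heavy-based, standing on the turntable about 55 mm from its centre; this is its centre, half-way up; z up along the glass. Two or three glasses are present; an absent one reads None.
- lump1_c (a point): Brown sugar lump, a 20 mm cube of 10 g, in the scoop; this is its centre. Four to six lumps are present; an absent one reads None.
- lump2_c (a point): Brown sugar lump, a 20 mm cube of 10 g, in the scoop; this is its centre. Four to six lumps are present; an absent one reads None.
- lump3_c (a point): Brown sugar lump, a 20 mm cube of 10 g, in the scoop; this is its centre. Four to six lumps are present; an absent one reads None.
- lump4_c (a point): Brown sugar lump, a 20 mm cube of 10 g, in the scoop; this is its centre. Four to six lumps are present; an absent one reads None.
- lump5_c (a point): Brown sugar lump, a 20 mm cube of 10 g, in the scoop; this is its centre. Four to six lumps are present; an absent one reads None.
- lump6_c (a point): Brown sugar lump, a 20 mm cube of 10 g, in the scoop; this is its centre. Four to six lumps are present; an absent one reads None.
- jar_mid (a point): Bystander: glass sugar jar with steel twist cap, 86 mm across, 138 mm tall; its centre, half-way up.
- saucers_mid (a point): Bystander: stack of three white saucers, 132 mm across, 35 mm tall; a point 17 mm above its underside, on its axis.
- tamper_mid (a point): Bystander: coffee tamper with wooden handle, 58 mm across, 92 mm tall; its centre, half-way up.
Not all that is in view belongs to the job. Leave any blue look-alike of the part that bears lump6_c alone.

How it is judged:
On the way, in this order (a step that is already met when the one before it is completed fails the run):
1. the scoop is tipped (over 17 degrees) with its lip over the dish and no more than 43 mm above the rim (angle between scoop_base's own z axis and vertical above 0.3 rad and z of scoop_lip in the frame of dish below 0.065 m and horizontal distance between scoop_lip and dish below 0.066 m), for 0.1 s.
2. all the lumps lie in the dish and all the glasses stand on the tray, the scoop is level again, and the tray has not yet been pushed home (over 75 mm short of it) (horizontal distance between each of lump1_c, lump2_c, lump3_c, lump4_c, lump5_c, lump6_c and dish below 0.062 m and z of lump1_c in the frame of dish between 0.004 and 0.06 m and z of lump2_c in the frame of dish between 0.004 and 0.06 m and z of lump3_c in the frame of dish between 0.004 and 0.06 m and z of lump4_c in the frame of dish between 0.004 and 0.06 m and z of lump5_c in the frame of dish between 0.004 and 0.06 m and z of lump6_c in the frame of dish between 0.004 and 0.06 m and x of glass1_mid in the frame of tray between -0.1 and 0.1 m and y of glass1_mid in the frame of tray between -0.105 and 0.105 m and z of glass1_mid in the frame of tray between 0.04 and 0.058 m and angle between each of glass1_mid, glass2_mid, glass3_mid, dish's own z axis and vertical below 0.12 rad and x of glass2_mid in the frame of tray between -0.1 and 0.1 m and y of glass2_mid in the frame of tray between -0.105 and 0.105 m and z of glass2_mid in the frame of tray between 0.04 and 0.058 m and x of glass3_mid in the frame of tray between -0.1 and 0.1 m and y of glass3_mid in the frame of tray between -0.105 and 0.105 m and z of glass3_mid in the frame of tray between 0.04 and 0.058 m and x of dish in the frame of tray between -0.07 and 0.07 m and y of dish in the frame of tray between -0.07 and 0.07 m and z of dish in the frame of tray between 0 and 0.02 m and z of tray in the frame of track between 0.045 and 0.06 m and angle between scoop_base's own z axis and vertical below 0.2 rad and x of tray in the frame of track below 0.03 m), for 0.2 s.
At the end, for the whole second after the job is handed in: The tray lies on its rollers fully home in the bay (within 7 mm of the stop), the dish flat on it with all the lumps inside its rim, every glass upright (within 7 degrees) on the tray floor, and the scoop level on the mat with its base within 60 mm of the mat's centre (horizontal distance between each of lump1_c, lump2_c, lump3_c, lump4_c, lump5_c, lump6_c and dish below 0.062 m and z of lump1_c in the frame of dish between 0.004 and 0.06 m and z of lump2_c in the frame of dish between 0.004 and 0.06 m and z of lump3_c in the frame of dish between 0.004 and 0.06 m and z of lump4_c in the frame of dish between 0.004 and 0.06 m and z of lump5_c in the frame of dish between 0.004 and 0.06 m and z of lump6_c in the frame of dish between 0.004 and 0.06 m and x of glass1_mid in the frame of tray between -0.1 and 0.1 m and y of glass1_mid in the frame of tray between -0.105 and 0.105 m and z of glass1_mid in the frame of tray between 0.04 and 0.058 m and angle between each of glass1_mid, glass2_mid, glass3_mid, dish, scoop_base's own z axis and vertical below 0.12 rad and x of glass2_mid in the frame of tray between -0.1 and 0.1 m and y of glass2_mid in the frame of tray between -0.105 and 0.105 m and z of glass2_mid in the frame of tray between 0.04 and 0.058 m and x of glass3_mid in the frame of tray between -0.1 and 0.1 m and y of glass3_mid in the frame of tray between -0.105 and 0.105 m and z of glass3_mid in the frame of tray between 0.04 and 0.058 m and x of dish in the frame of tray between -0.07 and 0.07 m and y of dish in the frame of tray between -0.07 and 0.07 m and z of dish in the frame of tray between 0 and 0.02 m and horizontal distance between scoop_base and mat below 0.06 m and z of scoop_base in the frame of mat below 0.018 m and z of tray in the frame of track between 0.045 and 0.06 m and x of tray in the frame of track between 0.098 and 0.112 m); the robot touches nothing.
It fails at once if the scoop is tipped (over 20 degrees) with lumps in it while its lip is more than 43 mm above the dish's rim or not over the dish (angle between scoop_base's own z axis and vertical above 0.35 rad and not (z of scoop_lip in the frame of dish below 0.065 m and horizontal distance between scoop_lip and dish below 0.066 m) and ((x of lump1_c in the frame of scoop_base between -0.075 and 0.08 m and y of lump1_c in the frame of scoop_base between -0.042 and 0.042 m and z of lump1_c in the frame of scoop_base between 0 and 0.06 m) or (x of lump2_c in the frame of scoop_base between -0.075 and 0.08 m and y of lump2_c in the frame of scoop_base between -0.042 and 0.042 m and z of lump2_c in the frame of scoop_base between 0 and 0.06 m) or (x of lump3_c in the frame of scoop_base between -0.075 and 0.08 m and y of lump3_c in the frame of scoop_base between -0.042 and 0.042 m and z of lump3_c in the frame of scoop_base between 0 and 0.06 m) or (x of lump4_c in the frame of scoop_base between -0.075 and 0.08 m and y of lump4_c in the frame of scoop_base between -0.042 and 0.042 m and z of lump4_c in the frame of scoop_base between 0 and 0.06 m) or (x of lump5_c in the frame of scoop_base between -0.075 and 0.08 m and y of lump5_c in the frame of scoop_base between -0.042 and 0.042 m and z of lump5_c in the frame of scoop_base between 0 and 0.06 m) or (x of lump6_c in the frame of scoop_base between -0.075 and 0.08 m and y of lump6_c in the frame of scoop_base between -0.042 and 0.042 m and z of lump6_c in the frame of scoop_base between 0 and 0.06 m))).
It fails at once if the tray is lifted off its rollers (over 20 mm) (z of tray in the frame of track above 0.072 m).
It fails at once if the tray is pushed roughly (faster than 0.4 m/s) (linear speed of tray above 0.4 m/s).
It fails at once if a bystander (jar, saucers, tamper) is shifted by more than 30 mm (distance of any of jar_mid, saucers_mid, tamper_mid from where it was at the start of the episode above 0.03 m).
Of lump1, lump2, lump3, lump4, lump5, lump6 only 4 to 6 are there at a start; the rules pass over those that are not, and their reading is None.
Of glass1, glass2, glass3 only 2 to 3 are there at a start; the rules pass over those that are not, and their reading is None.
At some moment in a run one of glass1, glass2, glass3 may be knocked a few centimetres aside while the robot is not near it.
It also fails if it takes over 210 s, if anything falls off the work surface, if the arm or the gripper's body presses on something with over 40 N, if the wrist force passes 120 N, or if a joint passes its speed limit or range.

## Robot

A 7-joint arm with a two-finger parallel gripper is mounted at the origin on the work surface. World frame = base frame: x ahead of the robot, y to its left, z up, the work surface at z = 0. Lengths are in m, angles in rad, forces in N, time in s.
With the tool pointing down it reaches from about 0.425 to 0.8 m from the base axis. Payload 8.3 kg.
Tool frame: the origin (TCP) lies at the very end of the fingers, on their centre line; the grasp point (between the pads) lies 19 mm behind it (bot.grip_depth is the distance from the TCP to the grasp point, in m); z points along the fingers, y is the direction in which the jaws open and shut (so a half turn about z gives the same grasp; the last joint's range is limited). The gripper opens to 85 mm and grips with 20 to 120 N. Pads are 22 mm wide; open, the fingers measure 114 mm over their backs; the gripper's body (76 mm by 85 mm) begins 54 mm behind the grasp point. The pads swing forward as they close: fully open they stand 13 mm farther back than shut.
Start: joints at [1.213, 0.383, 0.016, 1.37, -0.006, 1.388, -0.046], TCP at [0.182, -0.598, 0.231] pointing down, gripper open.
Joint ranges: [-2.95, 2.95], [-0.25, 2.06], [-1.52, 1.56], [0.18, 2.33], [-1.44, 4.58], [0.02, 2.06], [-3.01, 3.01]. Speed limits (rad/s): [2.39, 2.39, 3.01, 3.01, 3.14, 3.14, 3.14].

## Interface

Orientations are given as a unit quaternion [x, y, z, w].
In Python, from cell import bot, imaging, finder gives the robot as it stands.
- The arm moves only by the shell command python3 -m crank 'ROWS' [OPENING] [FORCE]. ROWS is a JSON object of lists of equal length, an entry for each row: "offset": the shift along the world's x, y, z in m, a list of three; "yaw": the turn about the world's z in rad. A call has 1 to 8 rows; each row shifts and turns the commanded pose from where the row before left it; what a row does not reach is not made up. A row lasts 1/8 s, in which the tool goes at most 62.5 mm and 10.7 degrees, less where a joint would pass 70% of its speed; a pose out of reach is approached as far as the arm can. A call is refused whole if a number of a shift passes 0.0625 or a number of a turn 0.188, either way. A call with a gripper value outside its range is refused whole. OPENING is the closure, from 0 (fully open) to 1 (shut), set as the call begins (- or left out, the last holds). The fingers move at their own pace and stop on an object; FORCE is the grip in N (left out, the last holds). Time passes only in rows, so rows that do not move let the fingers close. It gives the time, the measured TCP pose, the force and the opening at its end, in the units of the state.
- bot.read_state(): the state, without advancing time (a new reading comes with each control period).
- imaging.capture(name): name is "scene" or "side" or "wrist"; returns the picture (480x640x3 uint8, red, green, blue); there is no depth.
- imaging.get_calibration(name): a dict with "fx", "fy", "cx", "cy" (pixels), "R" (3x3) and "t" (3): a world point X has camera coordinates R X + t; the wrist camera has in their place "tool_from_camera" (4x4, takes a point from camera to tool coordinates, whose origin is the TCP and whose axes are the flange's). Camera axes: x right, y down, z forward; pixel columns grow to the right and rows downward; lengths in m; the calibration is good to about 2 mm. The wrist camera is an equidistant fisheye: a pixel r from the principal point sees the ray r / f radians off the axis. A picture is of the moment at which its call begins: read the wrist's pose just before it. get_calibration takes no time and is no camera call.
- bot.close_job(): hands the job in, once; it reports no verdict.
Trained networks look in the newest picture that a camera, given by its name, has taken for a name from the list of things; names that differ only in an ending like _2 or _b are one class to them, and where a whole thing is asked for, a point or a joint stands for the part that bears it (a point fixed in the world has none). Each returns a list of dicts, best first, with "p" (0 to 1); they miss things now and then, are a little off and sometimes report something else, mostly with a low value. They report only what shows in the picture. A call takes as long as a camera call. They do not tell look-alikes from the thing itself.
- finder.search_frame(label, camera): "centre" ([row, column] in pixels, amid what is visible of it).
The state is a dict: "time": time; "joints": joint angles; "qvel": joint speeds; "effort": joint torques, N m; "position": TCP position; "tcp_rot": TCP orientation; "ft_force": force on the tool from outside, world axes, zero at the start; "wrist_torque": the same for the moment, N m; "width": finger opening in m.
Only numpy, scipy, OpenCV 4.12 (cv2) and the standard library are available. Lean on these libraries where they do the work, as an engineer would, in place of code of your own. Each camera call takes 0.05 s, during which the arm holds its last target.

## Working session

There is one attempt and no reset: what is moved stays moved. The work goes in short steps, Python scripts to look and compute and a shell command to move; the robot and the scene stay as the last step left them, time stands still between calls to the robot, and variables do not carry over. Pictures are saved under pics/ and viewed, and the job is handed in when it is done.

```bash
ls; mkdir -p pics
cat > h.py <<'E'
import numpy as np, cv2
from cell import bot, imaging, finder
from scipy.spatial.transform import Rotation as Ro
def cap(n,f):
    im=imaging.capture(n); cv2.imwrite('pics/'+f,cv2.cvtColor(im,cv2.COLOR_RGB2BGR)); return im
def ray(n,rc):
    c=imaging.get_calibration(n); r,cc=rc
    d=np.array([(cc-c['cx'])/c['fx'],(r-c['cy'])/c['fy'],1.]); R=np.array(c['R']);t=np.array(c['t'])
    return -R.T@t, R.T@d
def onz(n,rc,z):
    o,d=ray(n,rc); return o+d*(z-o[2])/d[2]
def proj(n,X):
    c=imaging.get_calibration(n); p=np.array(c['R'])@np.array(X)+np.array(c['t'])
    return (c['fy']*p[1]/p[2]+c['cy'], c['fx']*p[0]/p[2]+c['cx'])
def wray(rc,st):
    c=imaging.get_calibration('wrist'); v=np.array([(rc[1]-c['cx'])/c['fx'],(rc[0]-c['cy'])/c['fy']]); th=np.linalg.norm(v)
    d=np.r_[v/max(th,1e-9)*np.sin(th),np.cos(th)]
    T=np.array(c['tool_from_camera']); R=Ro.from_quat(st['tcp_rot']).as_matrix()
    return np.array(st['position'])+R@T[:3,3], R@(T[:3,:3]@d)
def wonz(rc,st,z):
    o,d=wray(rc,st); return o+d*(z-o[2])/d[2]
def tri(a,b):
    (o1,d1),(o2,d2)=a,b
    A=np.stack([d1,-d2],1); s=np.linalg.lstsq(A,o2-o1,rcond=None)[0]
    p,q=o1+d1*s[0],o2+d2*s[1]; return (p+q)/2,np.linalg.norm(p-q)
E
python3 - <<'E'
from h import *
s=bot.read_state(); print(s['time'],s['position'],s['tcp_rot'],s['width'],bot.grip_depth)
cap('scene','s0.png');cap('side','d0.png');cap('wrist','w0.png')
for n in('scene','side'):
    c=imaging.get_calibration(n);R=np.array(c['R']);print(n,c['fx'],-R.T@np.array(c['t']),R[2])
c=imaging.get_calibration('wrist');print(c)
E
```

```text
pics
0.0 [ 0.18151582 -0.59754383  0.23025084] [ 9.89145848e-01  1.46933674e-01 -1.68592912e-04 -9.78521940e-04] 0.08563187675022364 0.0187
scene 576.4498873046157 [1.36723864 0.0518685  1.06879138] [-0.63986304 -0.02540835 -0.76806881]
side 449.861029582429 [ 0.37696355 -0.75809953  0.52351266] [ 0.17268613  0.8541431  -0.49052937]
{'fx': 371.64829954431775, 'fy': 371.64829954431775, 'cx': 311.85320918528834, 'cy': 235.50574948814122, 'tool_from_camera': array([[-3.74090477e-04, -9.56772648e-01, -2.90836654e-01,
         7.39251443e-02],
       [ 9.99999901e-01, -4.27475266e-04,  1.20019956e-04,
         1.06533681e-04],
       [-2.39157287e-04, -2.90836580e-01,  9.56772714e-01,
        -1.44483072e-01],
       [ 0.00000000e+00,  0.00000000e+00,  0.00000000e+00,
         1.00000000e+00]])}
```

```bash
python3 -m crank --help 2>&1 | head -30
```

```text
invalid input: not JSON, or not a number
```

View pics/s0.png

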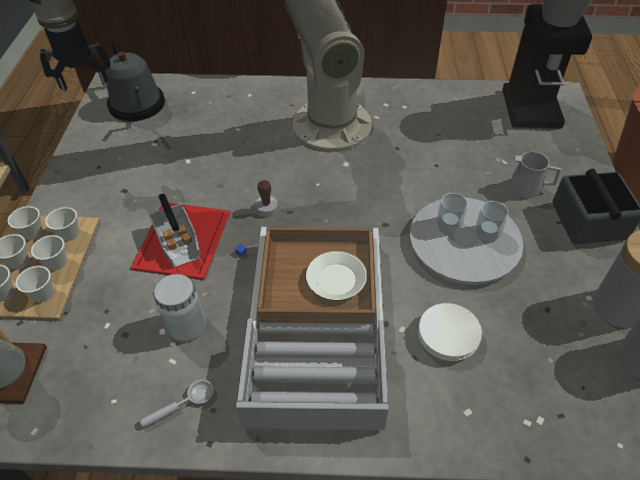

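View pics/d0.png

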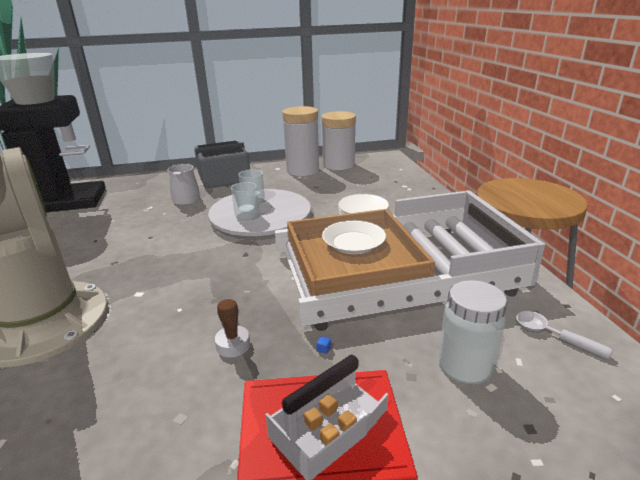

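View pics/w0.png

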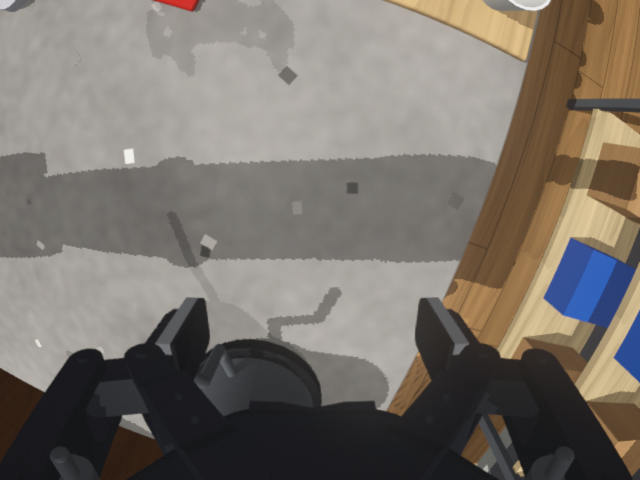

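Run:
```python
import cv2
im=cv2.imread('pics/s0.png')
cv2.imwrite('pics/c1.png',cv2.resize(im[215:435,225:405],None,fx=3.6,fy=2.7*1,interpolation=cv2.INTER_CUBIC)[:600])
cv2.imwrite('pics/c2.png',cv2.resize(im[180:290,120:270],None,fx=5,fy=5,interpolation=cv2.INTER_CUBIC))
cv2.imwrite('pics/c3.png',cv2.resize(im[180:290,400:540],None,fx=5,fy=5,interpolation=cv2.INTER_CUBIC))
```

```text
(no output)
```

View pics/c1.png

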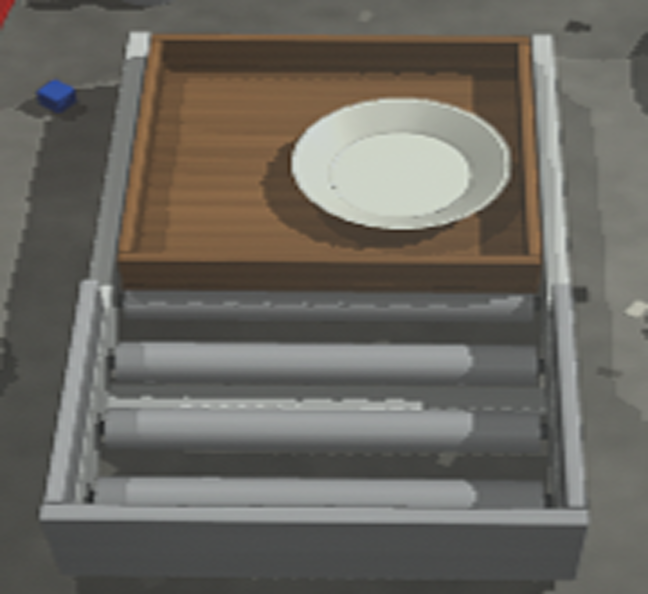

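View pics/c2.png

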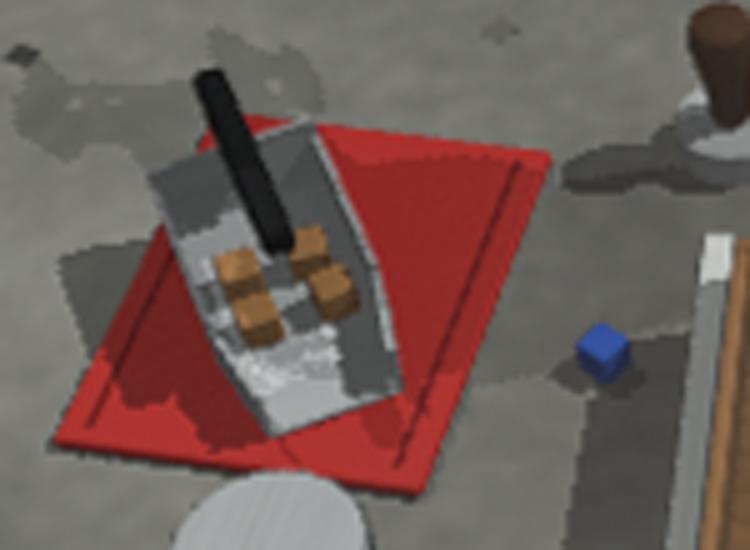

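View pics/c3.png

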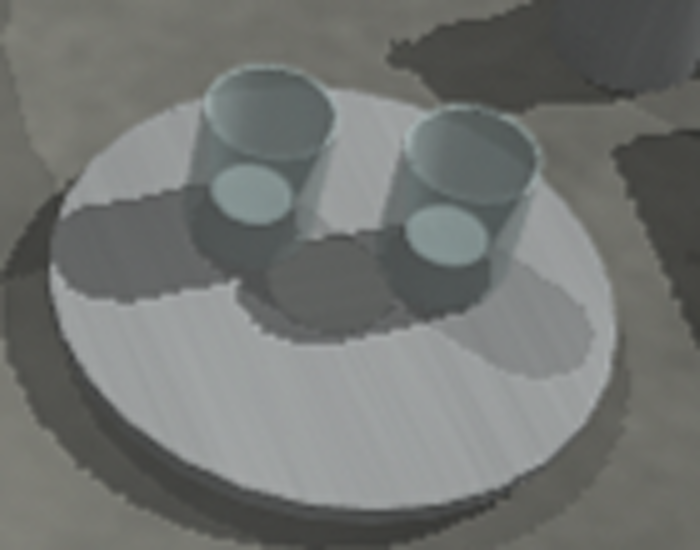

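Run:
```python
from h import *
P={'tr':[(228.3,266.7,.093),(228.3,371.7,.093),(310.6,258.3,.093),(311.3,375.8,.093)],
'dish':[(275.4,336.1,.082)],'mat':[(202.4,169,.008),(211,230.4,.008),(268.6,130.4,.008),(279,204,.008)],
'bar':[(180+72/5,120+208/5,.108),(180+248/5,120+282/5,.103)],'lip':[(262.8,187.4,.011)],
'g':[(202.4,454,.106),(211,494.6,.106)],'tt':[(239.6,466.4,.026)],'jar':[(290,175,.138)],'tamper':[(187,264,.092),(209,265,.01)],'cheek':[(320,249,.105),(321,382,.105)],'stoptop':[(403,237,.105),(404,387,.105)],'blue':[(250,240,.01)],'sauc':[(330,450,.035)]}
for k,v in P.items():
    for r,c,z in v: print(k,np.round(onz('scene',(r,c),z),4))
print(finder.search_frame('scoop_grip','scene')[:2],finder.search_frame('scoop_lip','scene')[:2],finder.search_frame('dish','scene')[:2],finder.search_frame('tray','scene')[:2])
for k in('glass1_mid','lump1_c'):print(k,[(np.round(a['centre'],1),round(a['p'],2)) for a in finder.search_frame(k,'scene')])
```

```text
tr [ 0.5005 -0.128   0.093 ]
tr [0.4922 0.1102 0.093 ]
tr [ 0.7235 -0.1209  0.093 ]
tr [0.7168 0.1165 0.093 ]
dish [0.6206 0.0334 0.082 ]
mat [ 0.3449 -0.4042  0.008 ]
mat [ 0.3697 -0.242   0.008 ]
mat [ 0.5616 -0.4475  0.008 ]
mat [ 0.5856 -0.2707  0.008 ]
bar [ 0.4158 -0.3843  0.108 ]
bar [ 0.5204 -0.3283  0.103 ]
lip [ 0.5421 -0.3171  0.011 ]
g [0.4164 0.3015 0.106 ]
g [0.4408 0.3918 0.106 ]
tt [0.4605 0.3394 0.026 ]
jar [ 0.7104 -0.2839  0.138 ]
tamper [ 0.3662 -0.1492  0.092 ]
tamper [ 0.3615 -0.1547  0.01  ]
cheek [ 0.7542 -0.1345  0.105 ]
cheek [0.7472 0.1276 0.105 ]
stoptop [ 0.9285 -0.1336  0.105 ]
stoptop [0.9208 0.133  0.105 ]
blue [ 0.4982 -0.1995  0.01  ]
sauc [0.7193 0.2745 0.035 ]
[{'centre': [230.4, 174.9], 'p': 0.67}, {'centre': [249.1, 464.6], 'p': 0.59}] [{'centre': [227.4, 176.2], 'p': 0.94}] [{'centre': [276.8, 338.0], 'p': 0.94}] []
glass1_mid [(array([219.8, 490.6]), 0.64)]
lump1_c [(array([248., 176.]), 0.58)]
```

```bash
python3 -m crank '{"offset":[[0.036,0.030,0],[0.036,0.030,0],[0.036,0.030,0],[0.036,0.030,0],[0.036,0.030,0],[0.036,0.030,0],[0.036,0.030,0],[0.034,0.031,0]],"yaw":[0.025,0.025,0.025,0.025,0.025,0.025,0.025,0.025]}' 0.0 40
python3 - <<'E'
from h import *
s=bot.read_state(); print(s['time'],s['position'],s['tcp_rot'],s['joints'],s['ft_force'])
cap('wrist','w1.png')
E
```

```text
time: 1.45
position: [0.4687, -0.356, 0.2315]
tcp_rot: [0.969, 0.245, 0.0, 0.0]
ft_force: [0.6, -0.2, 0.1]
width: 0.085
1.45 [ 0.46872714 -0.35600687  0.23146764] [9.69452892e-01 2.45277479e-01 1.35307505e-04 1.73983054e-04] [ 0.75539295  0.3136693  -0.20570143  1.46788168  0.06445557  1.36621605
 -0.52880177] [ 0.63753884 -0.20606078  0.13605645]
```

View pics/w1.png

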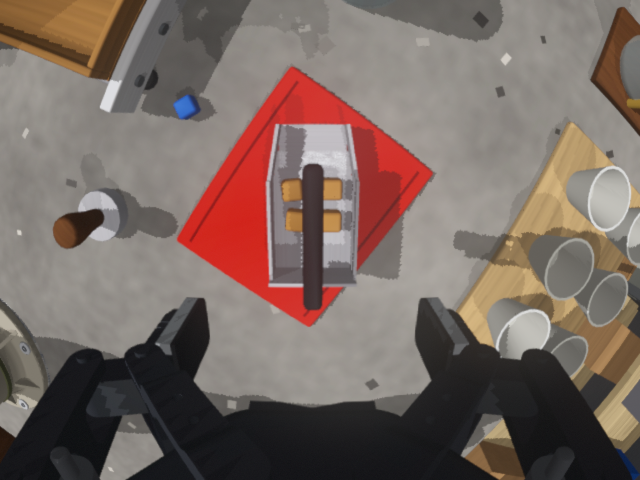

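Run:
```python
from h import *
s=bot.read_state()
a=wonz((166,313),s,.108);b=wonz((308,313),s,.108);print(a,b,(a+b)/2,np.degrees(np.arctan2(*(a-b)[[1,0]])),np.linalg.norm(a-b))
print(wonz((125,313),s,.011))
for rc in((67,293),(173,434),(326,311),(240,178)):print(wonz(rc,s,.008))
x=Ro.from_quat(s['tcp_rot']).as_matrix()[:,0];print(np.degrees(np.arctan2(x[1],x[0])))
im=cv2.imread('pics/w1.png')
```

```text
[ 0.51426501 -0.32785163  0.108     ] [ 0.41484763 -0.38297547  0.108     ] [ 0.46455632 -0.35541355  0.108     ] 29.007002216405436 0.11367697178880122
[ 0.54087955 -0.31332272  0.011     ]
[ 0.58236442 -0.2681822   0.008     ]
[ 0.56147253 -0.44430098  0.008     ]
[ 0.34717514 -0.41811297  0.008     ]
[ 0.36697754 -0.24216406  0.008     ]
28.97631137089479
```

```bash
python3 -m crank '{"offset":[[0,0,-0.03],[0,0,-0.03],[0,0,-0.03],[0,0,-0.03],[0,0,-0.02],[0,0,-0.012],[0,0,0],[0,0,0]],"yaw":[0,0,0,0,0,0,0,0]}' 0.0 40
python3 -m crank '{"offset":[[0,0,0],[0,0,0],[0,0,0],[0,0,0],[0,0,0],[0,0,0]],"yaw":[0,0,0,0,0,0]}' 1 60
python3 -m crank '{"offset":[[0,0,0.02],[0,0,0.03],[0,0,0],[0,0,0]],"yaw":[0,0,0,0]}'
python3 - <<'E'
from h import *
cap('wrist','w2.png');cap('side','d2.png')
E
```

```text
time: 2.5
position: [0.4682, -0.3574, 0.0803]
tcp_rot: [0.97, 0.245, 0.001, 0.001]
ft_force: [0.2, 0.3, 0.5]
width: 0.0855
time: 3.25
position: [0.4678, -0.3573, 0.0795]
tcp_rot: [0.97, 0.245, 0.0, 0.0]
ft_force: [1.1, -0.8, 2.0]
width: 0.015
time: 3.75
position: [0.467, -0.3565, 0.1281]
tcp_rot: [0.97, 0.245, -0.001, -0.001]
ft_force: [-0.5, 1.1, -3.5]
width: 0.015
```

View pics/w2.png

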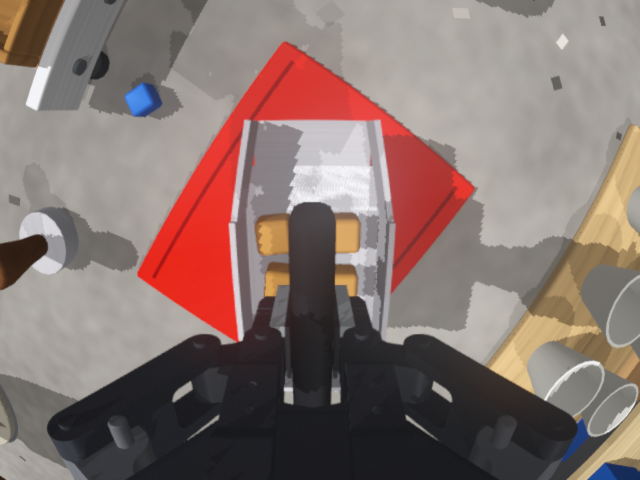

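View pics/d2.png

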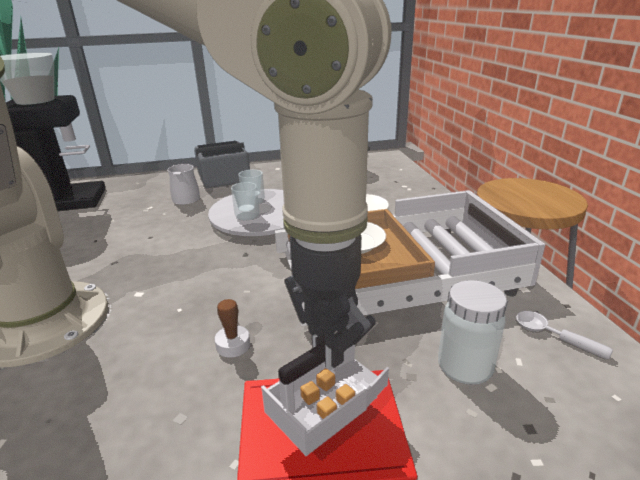

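```bash
python3 -m crank '{"offset":[[0.006,0.011,0.003],[0.006,0.011,0.003],[0.006,0.011,0.003],[0.006,0.011,0.003],[0.006,0.011,0.003],[0.006,0.011,0.003],[0.03,0,0],[0.03,0,0]],"yaw":[0.185,0.185,0.185,0.185,0.185,0.185,0,0]}'
python3 -m crank '{"offset":[[0.028,0,0],[0,0.02,0],[0,0.02,0],[0,0,0]],"yaw":[0,0,0,0]}'
python3 - <<'E'
from h import *
cap('wrist','w3.png');cap('side','d3.png')
s=bot.read_state();print(s['ft_force'],s['joints'])
c=imaging.get_calibration('wrist');T=np.linalg.inv(c['tool_from_camera'])
def wp(X):
    p=T[:3,:3]@X+T[:3,3];r=np.hypot(p[0],p[1]);th=np.arctan2(r,p[2]);return c['cy']+c['fy']*th*p[1]/r,c['cx']+c['fx']*th*p[0]/r
for a in range(-5,50,5):
    t=np.radians(a);print(a,np.round(wp([.08*np.cos(t)-.087*np.sin(t),0.0315,-.0187+.08*np.sin(t)+.087*np.cos(t)]),1),np.round(wp([.059*np.cos(t)+.01*np.sin(t),0.0,-.0187+.059*np.sin(t)-.01*np.cos(t)]),1))
E
```

```text
time: 4.85
position: [0.5637, -0.291, 0.1462]
tcp_rot: [0.695, 0.719, -0.0, -0.001]
ft_force: [0.1, -0.5, -1.8]
width: 0.0154
time: 5.35
position: [0.5916, -0.2477, 0.1474]
tcp_rot: [0.693, 0.72, 0.0, -0.001]
ft_force: [0.1, 0.4, -1.8]
width: 0.0152
[-0.03509881 -0.45844643 -2.02566069] [ 0.64994604  0.50569994 -0.42648448  1.42060462  0.21296098  1.26070324
  0.24006475]
-5 [102.8 369.8] [179.4 312.6]
0 [116.1 367.7] [173.6 312.5]
5 [129.6 365.9] [169.6 312.5]
10 [143.3 364.2] [167.3 312.5]
15 [157.1 362.8] [166.4 312.4]
20 [171.1 361.6] [166.8 312.4]
25 [185.1 360.5] [168.3 312.4]
30 [199.2 359.6] [170.9 312.4]
35 [213.4 358.8] [174.4 312.3]
40 [227.7 358.1] [178.7 312.3]
45 [242.  357.6] [183.7 312.3]
```

View pics/w3.png

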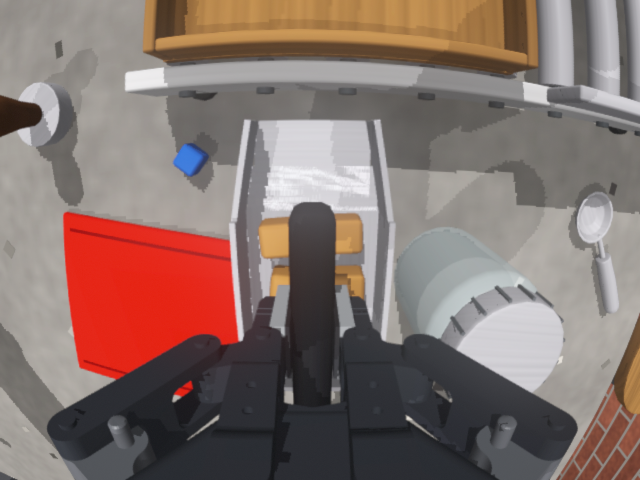

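View pics/d3.png

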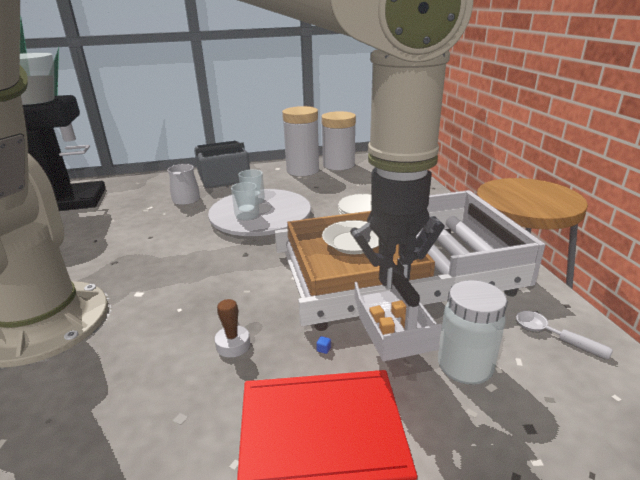

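```bash
python3 -m crank '{"offset":[[0,0.013,0],[0,0.013,0],[0,0.011,0],[0,0.005,0],[0,0.005,0.002],[0,0.005,0.004],[0,0,0]],"yaw":[0,0,0,0,0,0,0]}' 1 20
python3 - <<'E'
from h import *
cap('wrist','w4.png');print(bot.read_state()['ft_force'])
E
```

```text
time: 6.32
position: [0.5914, -0.2002, 0.1537]
tcp_rot: [0.695, 0.719, -0.001, 0.0]
ft_force: [-1.0, -5.4, -1.4]
width: 0.0154
[-1.28933313 -5.29584879 -1.08148108]
```

View pics/w4.png

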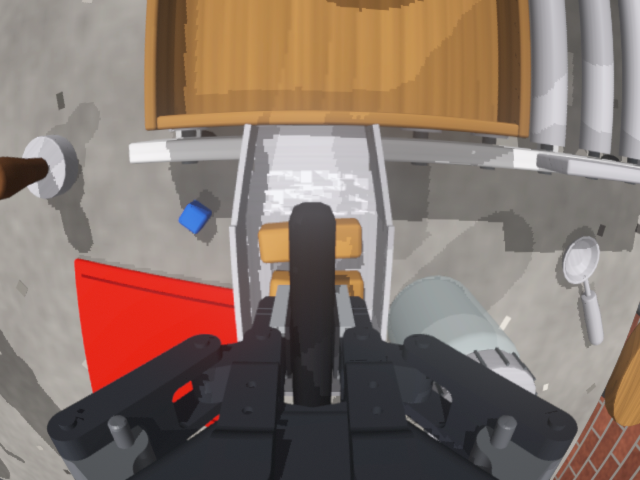

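```bash
python3 -m crank '{"offset":[[0,0.004,0.002],[0,0.004,0.002],[0,0.004,0.002],[0,0,0]],"yaw":[0,0,0,0]}'
python3 - <<'E'
from h import *
cap('wrist','w5.png');print(bot.read_state()['ft_force'])
E
```

```text
time: 6.88
position: [0.5915, -0.1899, 0.1604]
tcp_rot: [0.696, 0.718, -0.001, 0.002]
ft_force: [-1.8, -8.3, 0.9]
width: 0.0152
[-1.45500004 -8.57008128  1.66143933]
```

View pics/w5.png

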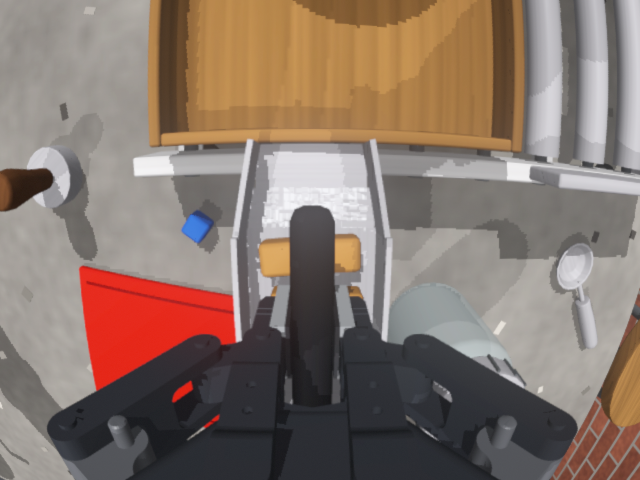

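```bash
python3 -m crank '{"offset":[[0,0.004,0.003],[0,0.004,0.002],[0,0,0]],"yaw":[0,0,0]}'
python3 - <<'E'
from h import *
cap('wrist','w6.png');cap('side','d6.png');print(bot.read_state()['ft_force'])
E
```

```text
time: 7.3
position: [0.5916, -0.1814, 0.1653]
tcp_rot: [0.696, 0.718, -0.001, 0.001]
ft_force: [-1.3, -7.6, 0.9]
width: 0.0151
[-1.24953793 -7.07919276  1.22569078]
```

View pics/w6.png

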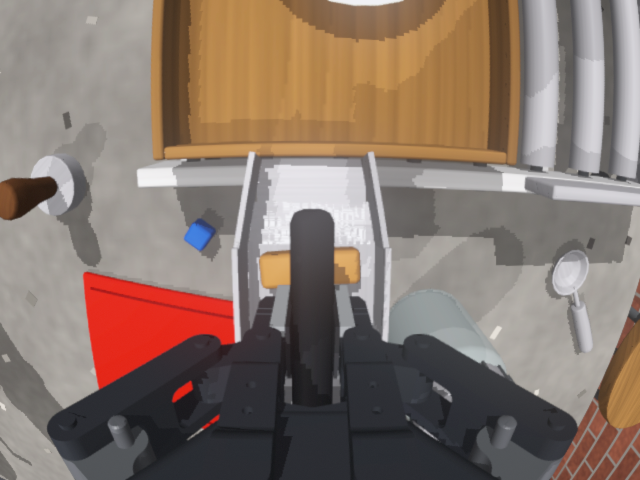

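View pics/d6.png

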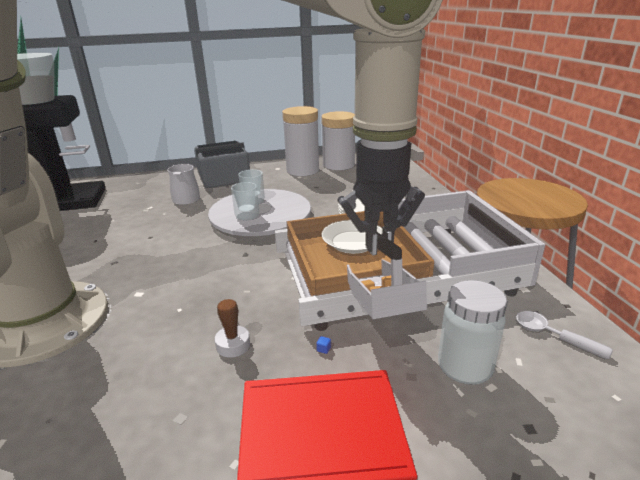

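```bash
python3 -m crank '{"offset":[[0,-0.01,0],[0,-0.01,0.005],[0,0,0.03],[0.015,0.02,0],[0.015,0.03,0],[0,0.04,0],[0,0.03,0],[0,0,0]],"yaw":[0,0,0,0,0,0,0,0]}' 1 70
python3 - <<'E'
from h import *
cap('wrist','w7.png');cap('scene','s7.png');print(bot.read_state()['ft_force'])
E
```

```text
time: 8.4
position: [0.6219, -0.0746, 0.1998]
tcp_rot: [0.693, 0.721, 0.001, -0.001]
ft_force: [0.2, 0.2, -2.9]
width: 0.015
[ 0.46214092 -0.37251453 -3.00283574]
```

View pics/w7.png

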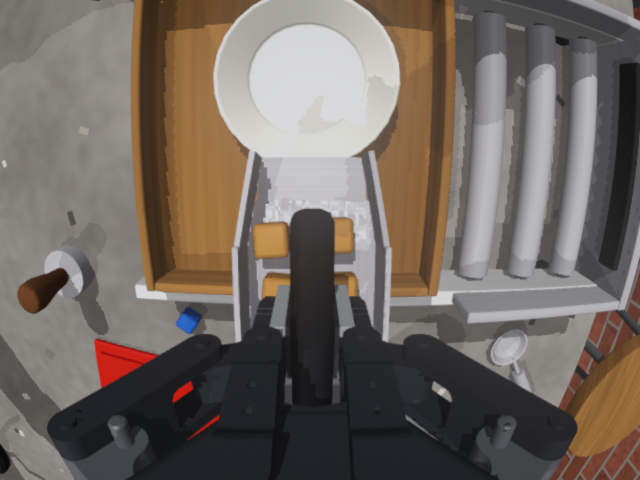

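View pics/s7.png

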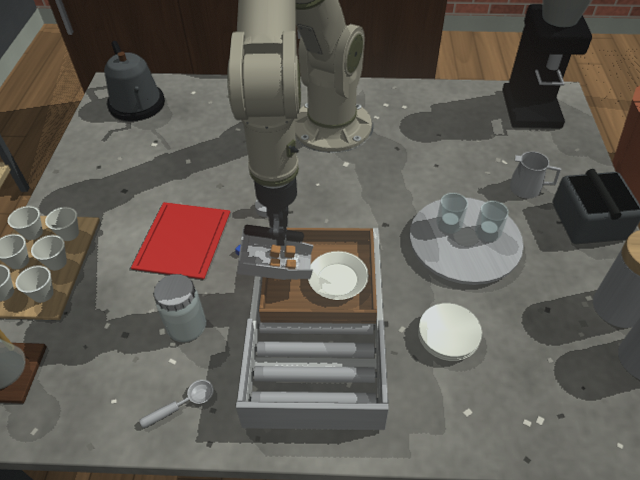

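Run:
```python
from h import *
s=bot.read_state()
print(wonz((79.5,307.5),s,.065),onz('scene',(275.5,338),.082), wonz((157,260),s,.118),wonz((157,370),s,.118))
im=cv2.imread('pics/s7.png')
cv2.imwrite('pics/c7.png',cv2.resize(im[215:335,230:400],None,fx=4.5,fy=4.5,interpolation=cv2.INTER_CUBIC))
```

```text
[0.61469539 0.02944487 0.065     ] [0.62068665 0.03747079 0.082     ] [ 0.58812666 -0.02511376  0.118     ] [ 0.65516997 -0.0227462   0.118     ]
```

View pics/c7.png

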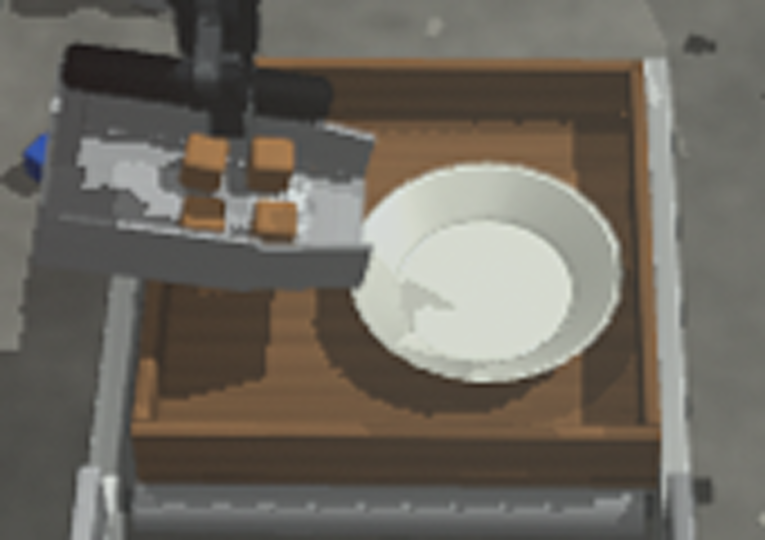

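```bash
python3 -m crank '{"offset":[[-0.003,0.025,0],[0,0.025,0],[0,0.025,0],[0,0.019,-0.01],[0,0,-0.015],[0,0,-0.012],[0,0,-0.004],[0,0,0]],"yaw":[0,0,0,0,0,0,0,0]}' 1 70
python3 - <<'E'
from h import *
cap('wrist','w8.png');cap('side','d8.png');print(bot.read_state()['ft_force'])
E
```

```text
time: 9.5
position: [0.6185, 0.0139, 0.1578]
tcp_rot: [0.695, 0.719, -0.0, -0.0]
ft_force: [-0.2, -0.1, -2.7]
width: 0.015
[ 0.14458039 -0.41663958 -1.83045418]
```

View pics/w8.png

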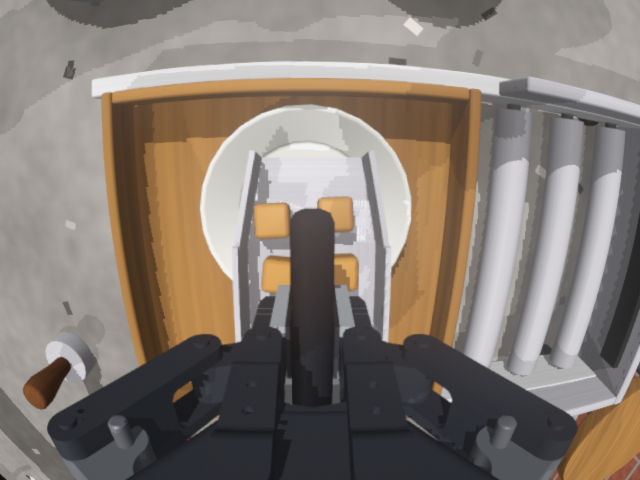

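View pics/d8.png

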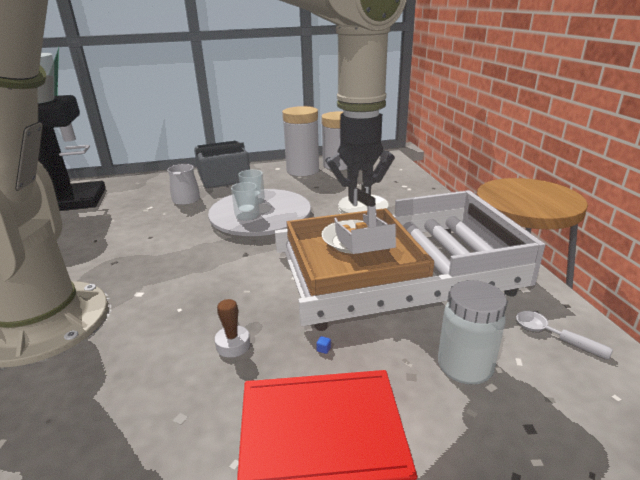

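```bash
python3 -m crank '{"offset":[[0,0.005,-0.003],[0,0.006,-0.002],[0,0.006,0],[0,0.006,0],[0,0.006,0],[0,0.005,0.001],[0,0,0]],"yaw":[0,0,0,0,0,0,0]}' 1 20
python3 - <<'E'
from h import *
cap('wrist','w9.png');print(bot.read_state()['ft_force'])
E
```

```text
time: 10.48
position: [0.622, 0.043, 0.1609]
tcp_rot: [0.697, 0.717, 0.001, 0.006]
ft_force: [-8.0, -17.7, 32.8]
width: 0.0151
[ -7.21989915 -16.90061973  32.39852226]
```

View pics/w9.png

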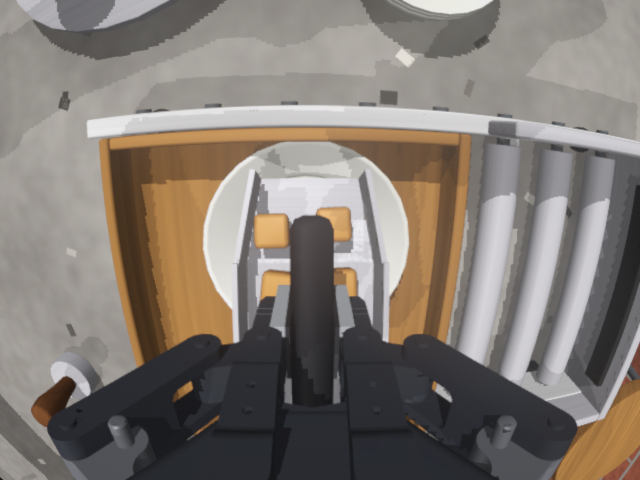

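```bash
python3 -m crank '{"offset":[[0,0,0.005],[0,0,0.004],[0,0.003,0.002],[0,0,0]],"yaw":[0,0,0,0]}'
python3 - <<'E'
from h import *
cap('wrist','w10.png');print(bot.read_state()['ft_force'])
E
```

```text
time: 11.02
position: [0.6194, 0.0505, 0.1663]
tcp_rot: [0.695, 0.719, -0.0, 0.002]
ft_force: [-1.0, -6.3, 4.8]
width: 0.0147
[ 0.58721505 -6.44195414  4.90915146]
```

View pics/w10.png

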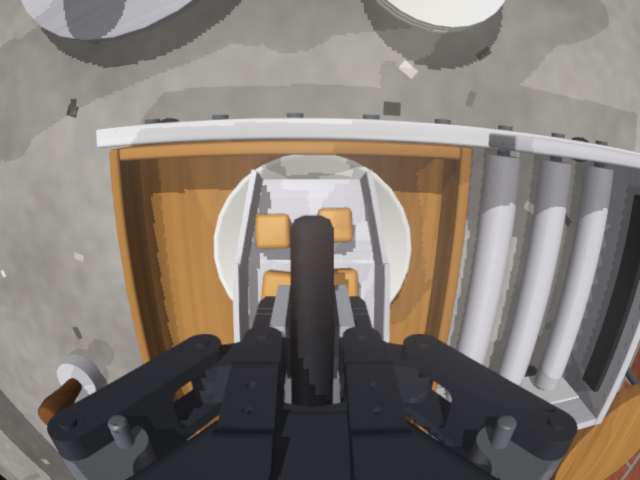

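```bash
python3 -m crank '{"offset":[[0,0.004,0.0015],[0,0.004,0.0015],[0,0.004,0.0015],[0,0,0]],"yaw":[0,0,0,0]}'
python3 - <<'E'
from h import *
cap('wrist','w11.png');print(bot.read_state()['ft_force'])
E
```

```text
time: 11.58
position: [0.6191, 0.0628, 0.1704]
tcp_rot: [0.695, 0.719, -0.0, 0.001]
ft_force: [-0.1, -6.2, 4.0]
width: 0.0149
[-0.30257463 -6.52428567  4.10989248]
```

View pics/w11.png

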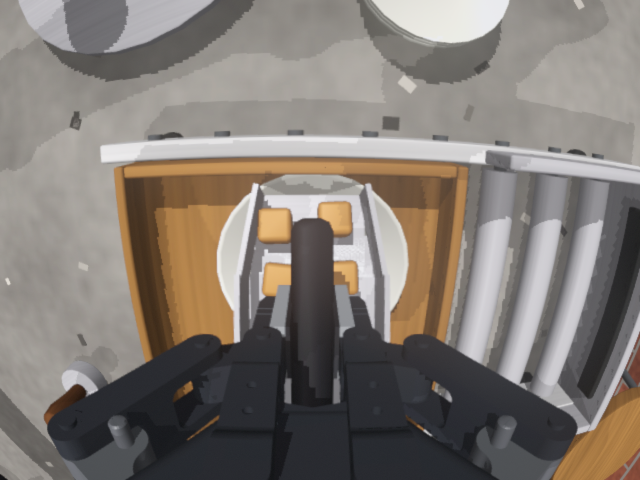

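```bash
python3 -m crank '{"offset":[[0,0.004,0.0005],[0,0.004,0.0005],[0,0.004,0.0005],[0,0.004,0.0005],[0,0,0]],"yaw":[0,0,0,0,0]}'
python3 - <<'E'
from h import *
cap('wrist','w12.png');cap('side','d12.png');print(bot.read_state()['ft_force'])
E
```

```text
time: 12.25
position: [0.619, 0.0791, 0.1728]
tcp_rot: [0.695, 0.719, -0.0, 0.001]
ft_force: [-1.3, -5.4, 7.1]
width: 0.0148
[-2.29507848 -6.01438098  6.73041265]
```

View pics/w12.png

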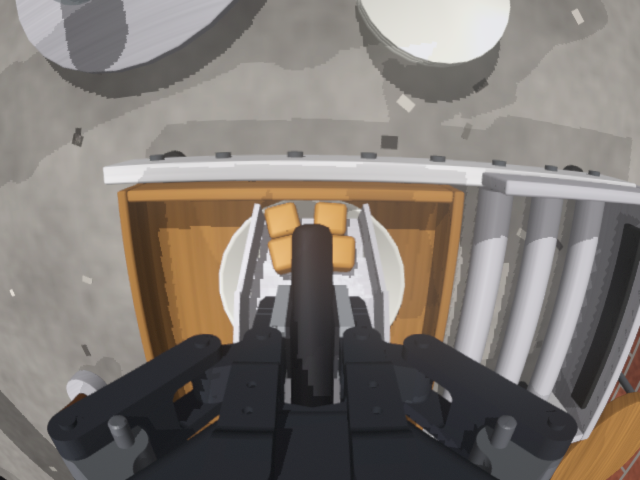

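View pics/d12.png

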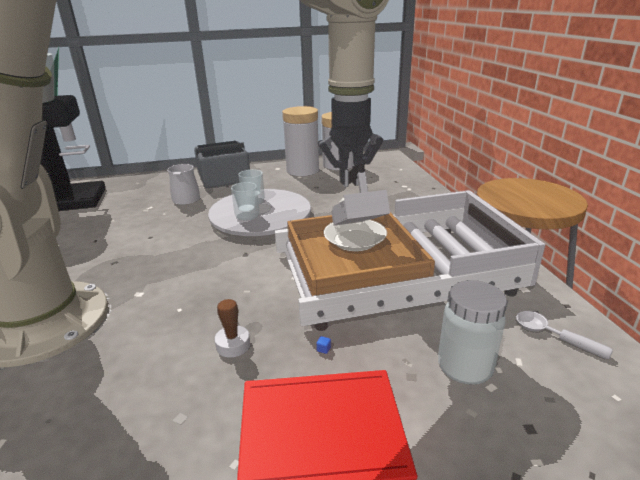

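```bash
python3 -m crank '{"offset":[[0,0,0],[0,-0.005,0],[0,-0.007,-0.001],[0,-0.007,-0.001],[0,-0.007,0],[0,-0.007,0],[0,0,0]],"yaw":[0,0,0,0,0,0,0]}' 1 70
python3 - <<'E'
from h import *
cap('wrist','w13.png');print(bot.read_state()['ft_force'])
E
```

```text
time: 13.22
position: [0.6187, 0.0459, 0.1697]
tcp_rot: [0.695, 0.719, -0.0, 0.0]
ft_force: [-0.2, 0.1, -2.6]
width: 0.015
[ 0.06093861  0.15169673 -1.82448954]
```

View pics/w13.png

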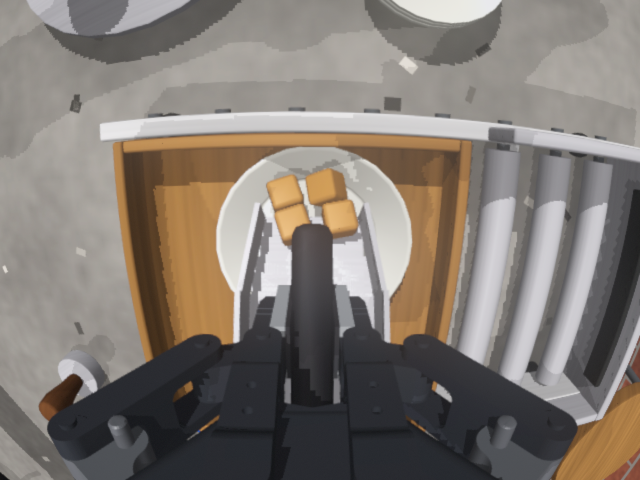

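Two lumps are out and two are on the lip; I keep pulling back.

```bash
python3 -m crank '{"offset":[[0,-0.006,0],[0,-0.007,0],[0,-0.007,0],[0,-0.007,0],[0,-0.005,0],[0,0,0]],"yaw":[0,0,0,0,0,0]}' 1 70
python3 - <<'E'
from h import *
cap('wrist','w14.png');print(bot.read_state()['ft_force'])
E
```

```text
time: 14.02
position: [0.6187, 0.0143, 0.1698]
tcp_rot: [0.695, 0.719, -0.0, 0.0]
ft_force: [-0.8, 0.8, -2.9]
width: 0.0149
[-0.64274261 -0.11230423 -3.03546367]
```

View pics/w14.png

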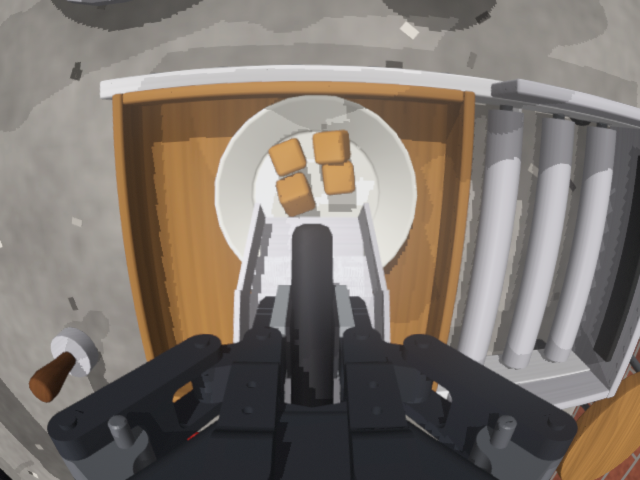

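```bash
python3 -m crank '{"offset":[[0,-0.008,0.002],[0,-0.008,0.004],[0,0,0.03],[0,-0.03,0.03],[0,-0.04,0.01],[0,-0.05,0],[0,-0.05,0],[0,0,0]],"yaw":[0,0,0,0,0,0,0,0]}' 1 70
python3 - <<'E'
from h import *
cap('wrist','w15.png');cap('side','d15.png');cap('scene','s15.png');print(bot.read_state()['joints'])
E
```

```text
time: 15.08
position: [0.6173, -0.1786, 0.2454]
tcp_rot: [0.698, 0.716, -0.002, 0.001]
ft_force: [-0.3, 0.2, -1.6]
width: 0.0149
[ 0.53002751  0.45511068 -0.46001202  1.27516533  0.19687505  1.45535433
  0.12290799]
```

View pics/w15.png

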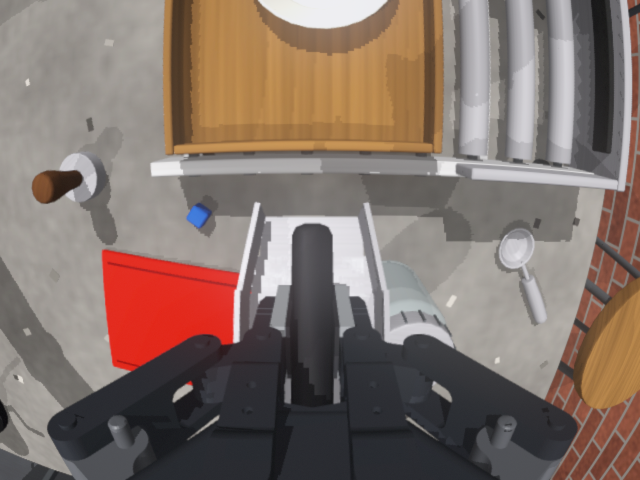

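View pics/s15.png

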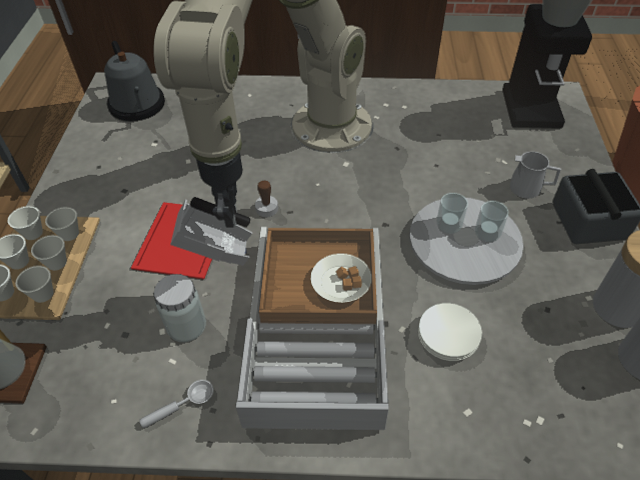

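View pics/d15.png

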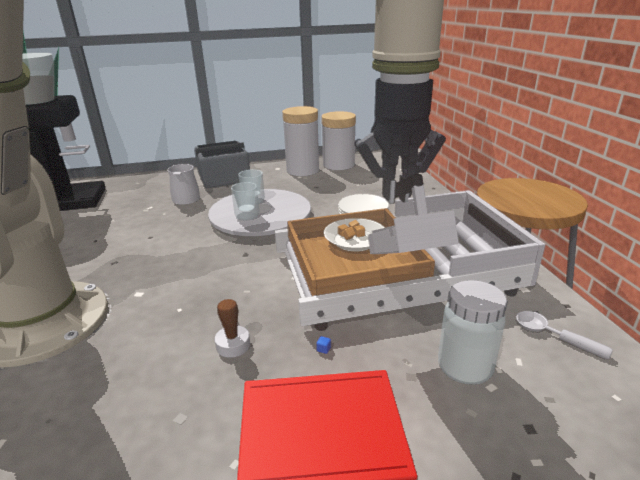

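```bash
python3 -m crank '{"offset":[[-0.016,-0.022,0],[-0.016,-0.022,0],[-0.016,-0.022,0],[-0.015,-0.022,0],[-0.015,-0.022,0],[-0.014,-0.021,0],[0,0,-0.04],[0,0,-0.04]],"yaw":[-0.185,-0.185,-0.185,-0.185,-0.185,-0.185,0,0]}'
python3 -m crank '{"offset":[[0,0,-0.03],[0,0,-0.012],[0,0,0]],"yaw":[0,0,0]}'
python3 - <<'E'
from h import *
cap('wrist','w16.png')
E
```

```text
time: 16.23
position: [0.5276, -0.3006, 0.1658]
tcp_rot: [0.969, 0.246, 0.001, 0.0]
ft_force: [0.4, 0.1, -1.7]
width: 0.015
time: 16.6
position: [0.5269, -0.301, 0.1238]
tcp_rot: [0.969, 0.246, -0.0, -0.0]
ft_force: [-0.3, 0.7, -0.7]
width: 0.0149
```

View pics/w16.png

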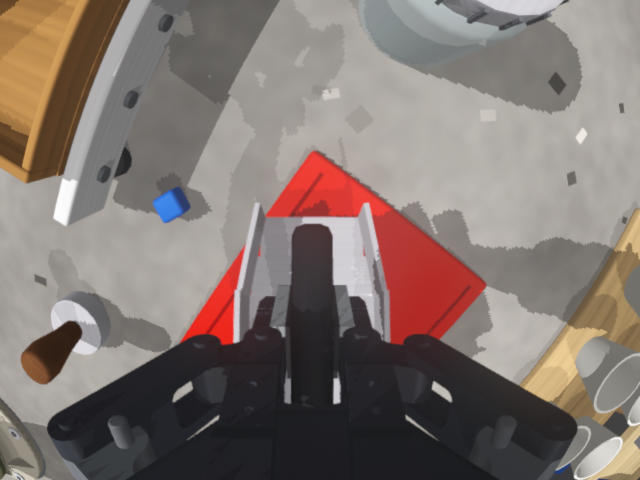

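```bash
python3 -m crank '{"offset":[[0,-0.009,-0.010],[-0.003,-0.002,-0.007],[-0.007,-0.004,-0.003],[-0.007,-0.004,-0.003],[-0.007,-0.004,-0.003],[-0.007,-0.004,-0.003],[0,0,0]],"yaw":[0,0,0,0,0,0,0]}' 1 20
python3 - <<'E'
from h import *
cap('wrist','w17.png')
E
```

```text
time: 17.52
position: [0.4956, -0.3297, 0.0969]
tcp_rot: [0.97, 0.245, 0.001, 0.001]
ft_force: [-3.9, 3.4, 11.3]
width: 0.0148
```

View pics/w17.png

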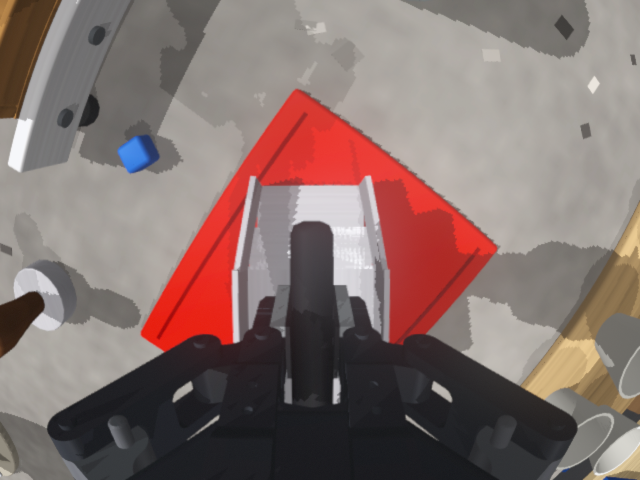

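```bash
python3 -m crank '{"offset":[[-0.007,-0.004,-0.003],[-0.007,-0.004,-0.003],[-0.007,-0.004,-0.003],[-0.007,-0.004,-0.004],[-0.007,-0.004,-0.004],[0,0,-0.002],[0,0,0]],"yaw":[0,0,0,0,0,0,0]}' 1 20
python3 - <<'E'
from h import *
cap('wrist','w18.png')
E
```

```text
time: 18.45
position: [0.4606, -0.3498, 0.078]
tcp_rot: [0.97, 0.245, 0.0, 0.001]
ft_force: [-4.2, 4.1, 20.8]
width: 0.0153
```

View pics/w18.png

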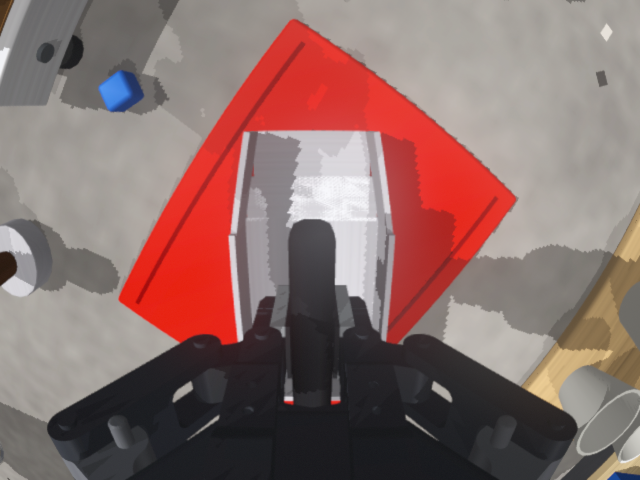

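```bash
python3 -m crank '{"offset":[[0,0,0],[0,0,0],[0,0,0],[0,0,0],[0,0,0.03],[0,0,0.06],[0,0,0.06],[0,0,0]],"yaw":[0,0,0,0,0,0,0,0]}' 0 20
python3 - <<'E'
from h import *
cap('wrist','w19.png');cap('side','d19.png');cap('scene','s19.png')
im=cv2.imread('pics/s19.png')
cv2.imwrite('pics/c19.png',cv2.resize(im[195:325,120:400],None,fx=2.8,fy=2.8,interpolation=cv2.INTER_CUBIC))
E
```

```text
time: 19.5
position: [0.463, -0.3505, 0.2317]
tcp_rot: [0.97, 0.245, 0.003, 0.004]
ft_force: [0.5, -0.1, -0.4]
width: 0.0854
```

View pics/w19.png

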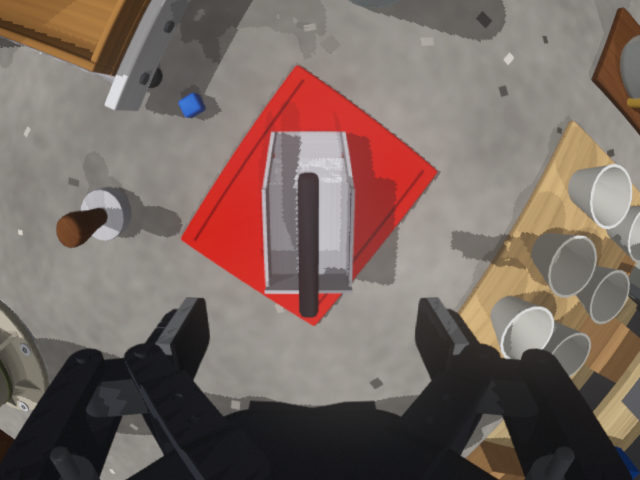

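View pics/c19.png

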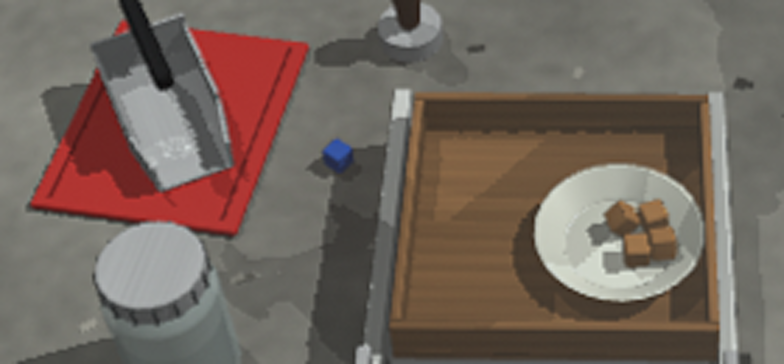

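View pics/d19.png

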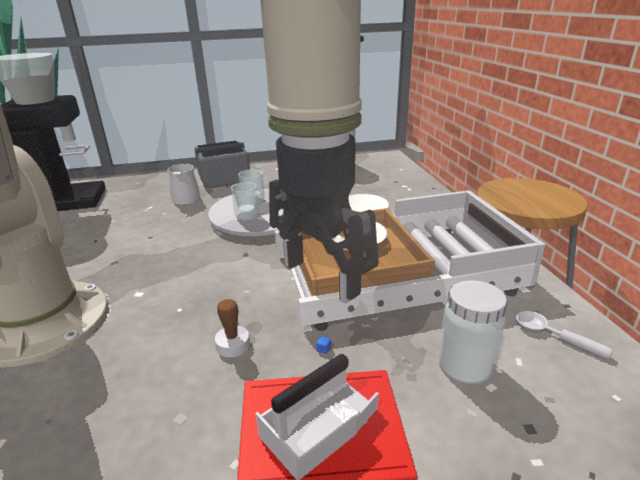

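Run:
```python
from h import *
s=bot.read_state()
l=wonz((131,313),s,.011);print(l, l-.075*np.array([np.cos(.495),np.sin(.495),0]))
print(np.mean([wonz(rc,s,.008) for rc in((66,299),(172,438),(325,315),(240,182))],0))
P=[(195+95/2.8,120+415/2.8),(195+95/2.8,120+712/2.8),(195+325/2.8,120+393/2.8),(195+327/2.8,120+722/2.8)]
for p in P: print(onz('scene',p,.093))
print('dish',onz('scene',(195+232/2.8,120+620/2.8),.082))
for rc in((213,640/2.8+120),):pass
```

```text
[ 0.52114712 -0.31700149  0.011     ] [ 0.45514946 -0.35262887  0.011     ]
[ 0.45378078 -0.34662939  0.008     ]
[ 0.50231617 -0.12435951  0.093     ]
[0.49395    0.11600852 0.093     ]
[ 0.7245272  -0.11658286  0.093     ]
[0.71786461 0.12065628 0.093     ]
dish [0.62673663 0.04497534 0.082     ]
```

```bash
python3 -m crank '{"offset":[[0,0.05,0.01],[0,0.05,0],[0,0.05,0],[0,0.05,0],[0,0.05,0],[0,0.05,0],[0,0.05,0],[0,0.05,0]],"yaw":[0.1,0.1,0.1,0.1,0.1,0.1,0.1,0.11]}' 0 20
python3 -m crank '{"offset":[[-0.01,0.05,0],[-0.01,0.05,0],[-0.01,0.05,0],[0,0.03,0],[0,0,0]],"yaw":[0,0,0,0,0]}'
python3 - <<'E'
from h import *
s=bot.read_state();im=cap('wrist','w20.png');cap('scene','s20.png')
print(s['position'],s['joints'])
E
```

```text
time: 20.65
position: [0.4595, 0.0523, 0.2341]
tcp_rot: [0.794, 0.608, -0.001, -0.001]
ft_force: [0.9, 0.2, 0.1]
width: 0.0855
time: 21.28
position: [0.429, 0.2332, 0.2342]
tcp_rot: [0.793, 0.609, -0.001, -0.001]
ft_force: [0.4, 0.6, -0.1]
width: 0.0852
[0.4289515  0.2331735  0.23420024] [ 0.13809491  0.14974116 -0.76843783  1.69895508  0.10441739  1.33820933
 -0.91005052]
```

View pics/w20.png

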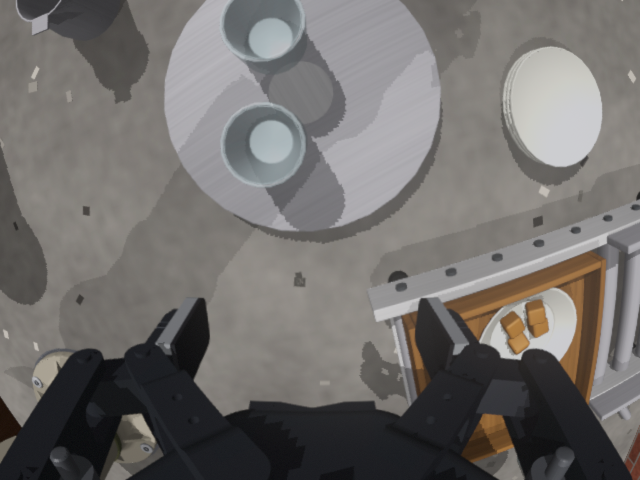

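View pics/s20.png

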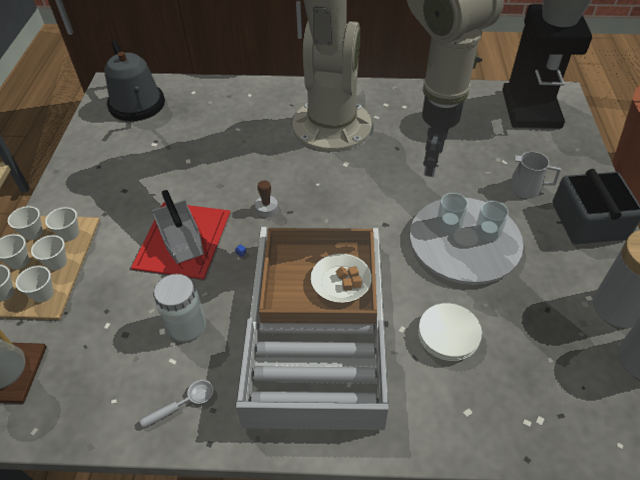

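Run:
```python
from h import *
s=bot.read_state()
print(wonz((144,263),s,.106),wonz((21,263),s,.106),wonz((144,221),s,.106),wonz((144,305),s,.106),s['position'])
```

```text
[0.4112153  0.29828314 0.106     ] [0.43589202 0.38785436 0.106     ] [0.38091665 0.30754165 0.106     ] [0.44079234 0.2898357  0.106     ] [0.43014713 0.23019899 0.23437632]
```

```bash
python3 -m crank '{"offset":[[-0.008,0.034,0],[-0.0085,0.034,0],[0,0,-0.04],[0,0,-0.03],[0,0,0]],"yaw":[0,0,0,0,0]}'
python3 - <<'E'
from h import *
s=bot.read_state();im=cap('wrist','w21.png');print(s['position'])
E
```

```text
time: 22.0
position: [0.4134, 0.2962, 0.1633]
tcp_rot: [0.795, 0.606, -0.003, -0.0]
ft_force: [-1.2, -0.5, -0.1]
width: 0.0857
[0.41341399 0.29624874 0.16327344]
```

View pics/w21.png

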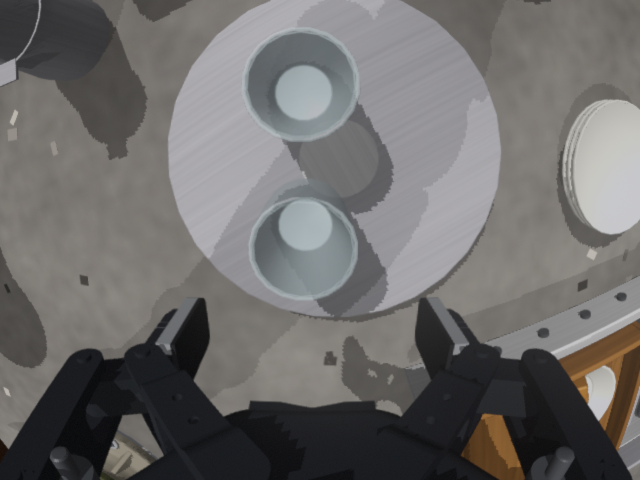

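Run:
```python
from h import *
s=bot.read_state()
p=wonz((248,303.5),s,.106);print(p,s['position'],p-s['position'])
print(wonz((84,301),s,.106))
```

```text
[0.41042576 0.30282427 0.106     ] [0.41417537 0.29732157 0.16514393] [-0.00374961  0.0055027  -0.05914393]
[0.43398685 0.39226018 0.106     ]
```

```bash
python3 -m crank '{"offset":[[-0.002,0.005,0],[0,0,-0.03],[0,0,-0.03],[0,0,-0.03],[0,0,-0.01],[0,0,0]],"yaw":[0,0,0,0,0,0]}' 0 30
python3 -m crank '{"offset":[[0,0,0],[0,0,0],[0,0,0],[0,0,0],[0,0,0]],"yaw":[0,0,0,0,0]}' 1 30
python3 -m crank '{"offset":[[0,0,0.03],[0,0,0.04],[0,0,0.04],[0,0,0]],"yaw":[0,0,0,0]}'
python3 - <<'E'
from h import *
s=bot.read_state();im=cap('wrist','w22.png');cap('scene','s22.png');print(s['position'],s['width'])
E
```

```text
time: 22.8
position: [0.4124, 0.3043, 0.0665]
tcp_rot: [0.795, 0.607, 0.0, -0.0]
ft_force: [-0.5, -0.1, 1.0]
width: 0.0851
time: 23.42
position: [0.4128, 0.3048, 0.0674]
tcp_rot: [0.795, 0.607, 0.001, 0.0]
ft_force: [-1.7, -1.2, 6.3]
width: 0.0637
time: 23.92
position: [0.4137, 0.3056, 0.1796]
tcp_rot: [0.795, 0.607, 0.003, 0.001]
ft_force: [0.0, 0.3, -2.0]
width: 0.0632
[0.41366747 0.30559347 0.17963103] 0.063220019956177
```

View pics/w22.png

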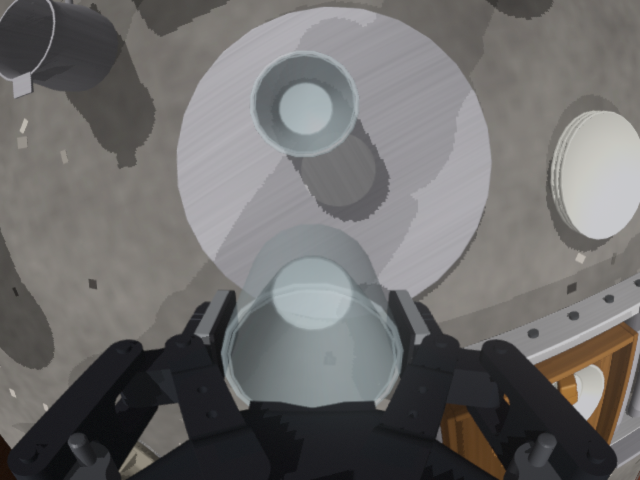

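```bash
python3 -m crank '{"offset":[[0.031,-0.046,0.01],[0.031,-0.047,0],[0.031,-0.047,0],[0.031,-0.047,0],[0.031,-0.047,0],[0.031,-0.047,0],[0.031,-0.046,0],[0.031,-0.046,0]],"yaw":[0,0,0,0,0,0,0,0]}'
python3 -m crank '{"offset":[[0,0,0],[0,0,-0.02],[0,0,0]],"yaw":[0,0,0]}'
python3 - <<'E'
from h import *
s=bot.read_state();im=cap('wrist','w23.png');cap('scene','s23.png');cap('side','d23.png');print(s['position'],s['width'])
E
```

```text
time: 25.02
position: [0.6602, -0.0707, 0.1838]
tcp_rot: [0.795, 0.607, -0.001, -0.001]
ft_force: [0.0, 0.3, -1.6]
width: 0.0638
time: 25.4
position: [0.6582, -0.0684, 0.1625]
tcp_rot: [0.794, 0.608, -0.002, -0.002]
ft_force: [-0.6, 0.8, -2.0]
width: 0.0635
[ 0.65821217 -0.06838604  0.1625309 ] 0.06351915380896049
```

View pics/w23.png

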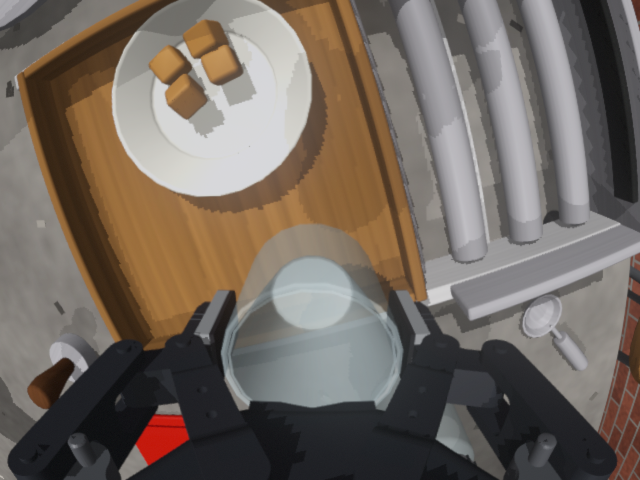

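View pics/s23.png

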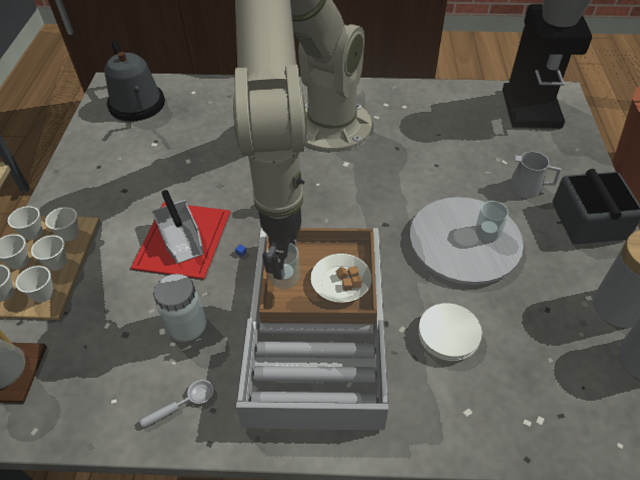

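```bash
python3 -m crank '{"offset":[[0,0,-0.025],[0,0,-0.02],[0,0,-0.01],[0,0,-0.004],[0,0,-0.002],[0,0,0]],"yaw":[0,0,0,0,0,0]}'
```

```text
time: 26.3
position: [0.6605, -0.069, 0.1053]
tcp_rot: [0.795, 0.607, 0.0, 0.0]
ft_force: [-0.4, -0.3, -0.9]
width: 0.0635
```

```bash
python3 -m crank '{"offset":[[0,0,-0.003],[0,0,-0.002],[0,0,0]],"yaw":[0,0,0]}'
```

```text
time: 26.68
position: [0.6611, -0.0691, 0.1015]
tcp_rot: [0.795, 0.607, 0.001, 0.001]
ft_force: [-1.8, 0.2, 7.0]
width: 0.0632
```

Contact with the tray floor (+7 N, up from −1.6 N). Release and raise.

```bash
python3 -m crank '{"offset":[[0,0,0],[0,0,0],[0,0,0.01],[0,0,0.04],[0,0,0.05],[0,0,0.04],[0,0,0]],"yaw":[0,0,0,0,0,0,0]}' 0
python3 - <<'E'
from h import *
s=bot.read_state();im=cap('wrist','w24.png');cap('scene','s24.png');print(s['position'],s['width'])
im=cv2.imread('pics/s24.png')
cv2.imwrite('pics/c24.png',cv2.resize(im[170:330,230:550],None,fx=2.5,fy=2.5,interpolation=cv2.INTER_CUBIC))
E
```

```text
time: 27.55
position: [0.662, -0.0685, 0.245]
tcp_rot: [0.795, 0.607, 0.003, 0.002]
ft_force: [-0.3, -0.1, -1.2]
width: 0.0851
[ 0.66195164 -0.06854018  0.24501343] 0.08511105918223251
```

View pics/c24.png

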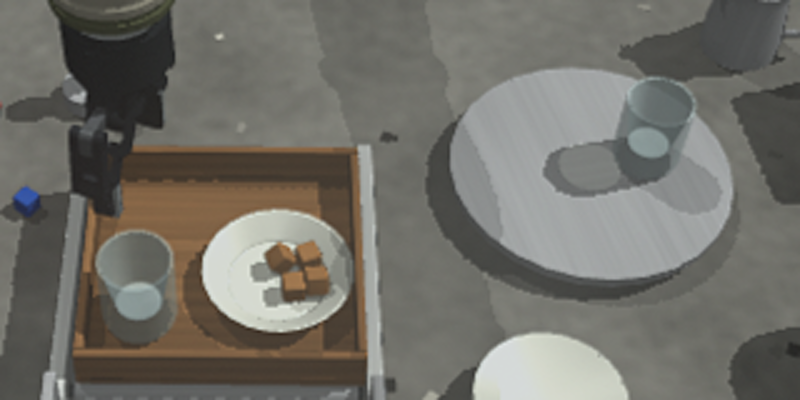

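View pics/w24.png

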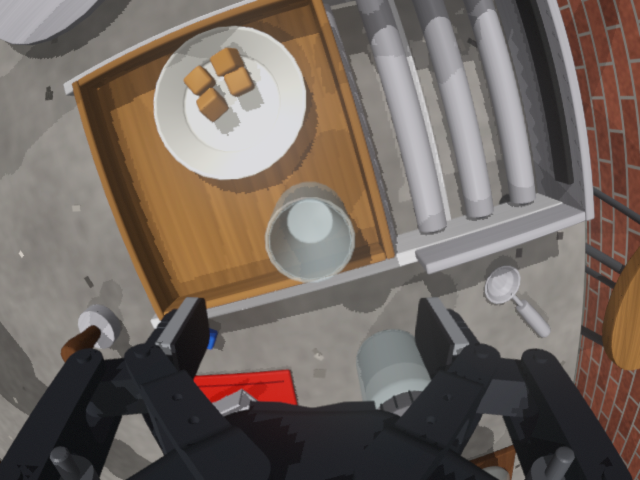

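```bash
python3 -m crank '{"offset":[[-0.028,0.055,0],[-0.028,0.055,0],[-0.028,0.055,0],[-0.028,0.055,0],[-0.028,0.055,0],[-0.028,0.055,0],[-0.028,0.05,0],[-0.028,0.05,-0.02]],"yaw":[0,0,0,0,0,0,0,0]}'
python3 -m crank '{"offset":[[0,0.015,-0.04],[0,0,-0.02],[0,0,0]],"yaw":[0,0,0]}'
python3 - <<'E'
from h import *
s=bot.read_state();im=cap('wrist','w25.png');print(s['position'],s['width'])
E
```

```text
time: 28.65
position: [0.4353, 0.3625, 0.2197]
tcp_rot: [0.795, 0.607, 0.0, 0.0]
ft_force: [1.1, 0.1, -0.0]
width: 0.0853
time: 29.02
position: [0.4347, 0.3747, 0.1569]
tcp_rot: [0.794, 0.607, -0.003, -0.0]
ft_force: [0.4, -0.1, 0.3]
width: 0.0854
[0.43473243 0.37465652 0.15694637] 0.08535713374803577
```

View pics/w25.png

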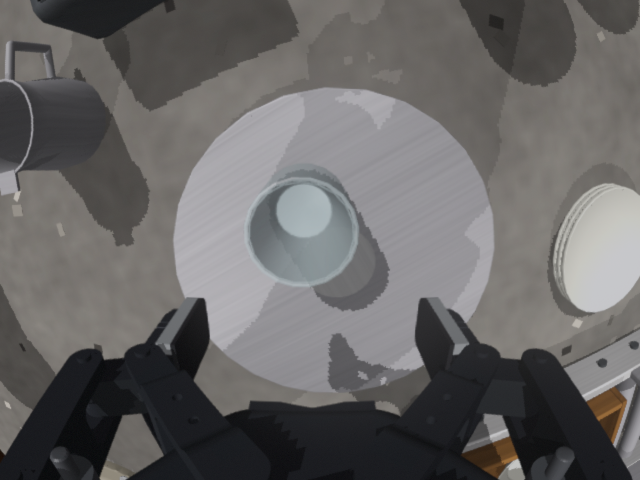

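Run:
```python
from h import *
s=bot.read_state()
p=wonz((231.5,302),s,.106);print(p,s['position'],p-s['position'])
```

```text
[0.43435747 0.39230787 0.106     ] [0.43558907 0.37520885 0.15865877] [-0.0012316   0.01709902 -0.05265877]
```

```bash
python3 -m crank '{"offset":[[-0.001,0.017,0],[0,0,-0.03],[0,0,-0.03],[0,0,-0.02],[0,0,-0.011],[0,0,0]],"yaw":[0,0,0,0,0,0]}' 0 30
python3 -m crank '{"offset":[[0,0,0],[0,0,0],[0,0,0],[0,0,0],[0,0,0]],"yaw":[0,0,0,0,0]}' 1 30
python3 -m crank '{"offset":[[0,0,0.03],[0,0,0.04],[0,0,0.04],[0,0,0.01],[0,0,0]],"yaw":[0,0,0,0,0]}'
python3 - <<'E'
from h import *
s=bot.read_state();im=cap('wrist','w26.png');print(s['position'],s['width'])
E
```

```text
time: 29.82
position: [0.4351, 0.3932, 0.0687]
tcp_rot: [0.795, 0.607, -0.0, -0.0]
ft_force: [0.0, -1.2, -0.1]
width: 0.0856
time: 30.45
position: [0.4356, 0.3938, 0.0702]
tcp_rot: [0.795, 0.607, 0.001, -0.0]
ft_force: [-0.3, -0.1, 7.1]
width: 0.0633
time: 31.08
position: [0.4353, 0.3928, 0.1886]
tcp_rot: [0.795, 0.607, 0.0, 0.0]
ft_force: [-0.1, -1.5, -2.3]
width: 0.0629
[0.43528632 0.39282656 0.18864033] 0.06294672142066274
```

View pics/w26.png

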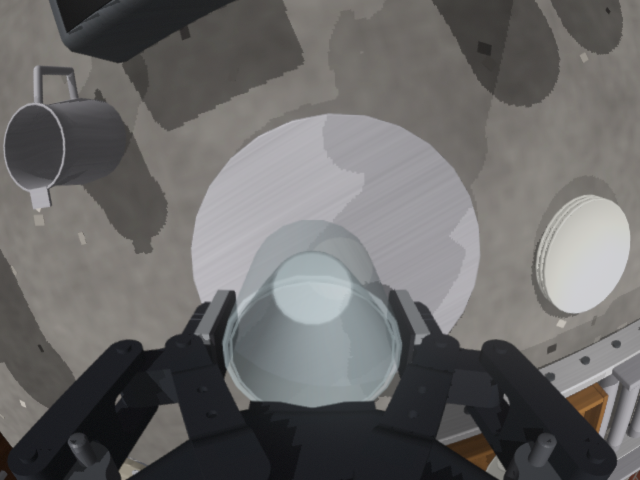

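```bash
python3 -m crank '{"offset":[[0.015,-0.058,0],[0.015,-0.058,0],[0.015,-0.058,0],[0.015,-0.058,0],[0.015,-0.058,0],[0.015,-0.058,0],[0.015,-0.058,0],[0.016,-0.058,0]],"yaw":[0,0,0,0,0,0,0,0]}'
python3 -m crank '{"offset":[[0,0,0],[0,0,-0.02],[0,0,0]],"yaw":[0,0,0]}'
python3 - <<'E'
from h import *
s=bot.read_state();im=cap('wrist','w27.png');cap('scene','s27.png');print(s['position'],s['width'])
E
```

```text
time: 32.12
position: [0.5553, -0.0731, 0.1868]
tcp_rot: [0.795, 0.607, -0.001, -0.001]
ft_force: [0.6, -0.1, -1.6]
width: 0.0635
time: 32.5
position: [0.5541, -0.0705, 0.1658]
tcp_rot: [0.794, 0.607, -0.002, -0.002]
ft_force: [-0.1, 0.3, -1.4]
width: 0.0633
[ 0.55411649 -0.07051011  0.16580423] 0.06333894839445775
```

View pics/w27.png

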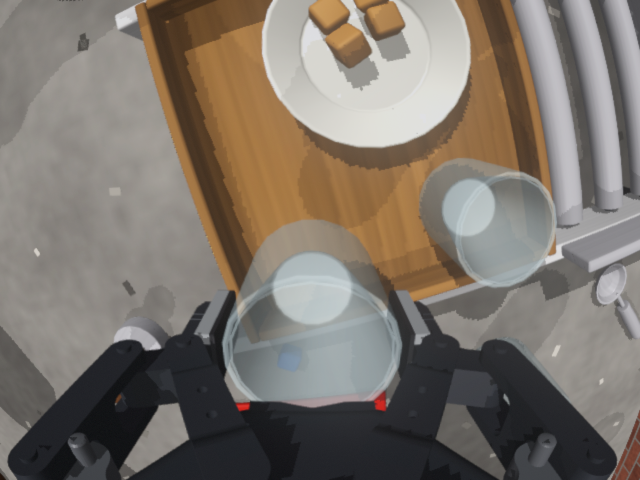

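View pics/s27.png

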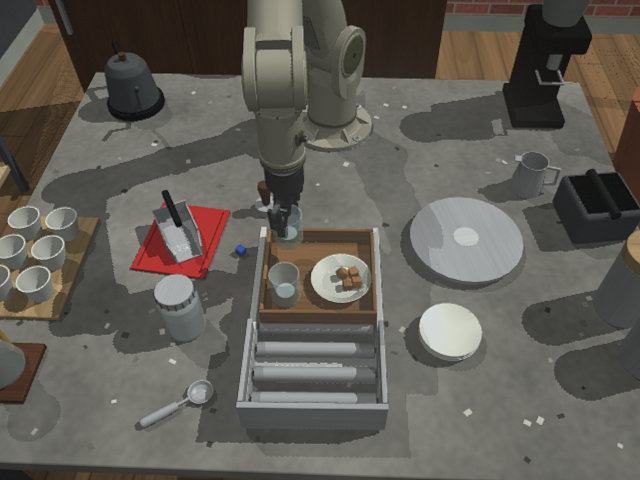

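```bash
python3 -m crank '{"offset":[[0.002,0,-0.025],[0,0,-0.02],[0,0,-0.01],[0,0,-0.005],[0,0,-0.002],[0,0,0]],"yaw":[0,0,0,0,0,0]}'
```

```text
time: 33.35
position: [0.5585, -0.071, 0.1073]
tcp_rot: [0.795, 0.607, 0.0, 0.0]
ft_force: [-0.1, 0.2, -1.9]
width: 0.0632
```

```bash
python3 -m crank '{"offset":[[0,0,-0.003],[0,0,-0.002],[0,0,0]],"yaw":[0,0,0]}'
```

```text
time: 33.72
position: [0.5599, -0.0711, 0.1041]
tcp_rot: [0.795, 0.607, 0.001, 0.002]
ft_force: [-0.6, -1.0, 10.9]
width: 0.0628
```

```bash
python3 -m crank '{"offset":[[0,0,0],[0,0,0],[0,0,0.01],[0,0,0.04],[0,0,0.05],[0,0,0.04],[-0.05,0.04,0],[-0.05,0.03,0]],"yaw":[0,0,0,0,0,0,0,0]}' 0
python3 - <<'E'
from h import *
s=bot.read_state();im=cap('wrist','w28.png');cap('scene','s28.png');cap('side','d28.png');print(s['position'],s['width'])
im=cv2.imread('pics/s28.png')
cv2.imwrite('pics/c28.png',cv2.resize(im[190:430,120:400],None,fx=2.4,fy=2.4,interpolation=cv2.INTER_CUBIC))
E
```

```text
time: 34.72
position: [0.4587, -0.0001, 0.2426]
tcp_rot: [0.794, 0.608, 0.001, 0.0]
ft_force: [-0.2, 1.0, 1.2]
width: 0.0858
[ 4.58663703e-01 -1.48082034e-04  2.42637162e-01] 0.08575649898473413
```

View pics/c28.png

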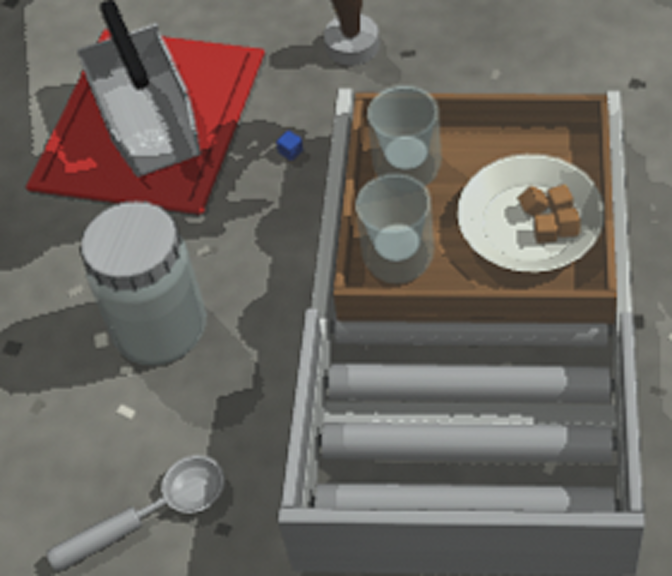

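View pics/w28.png

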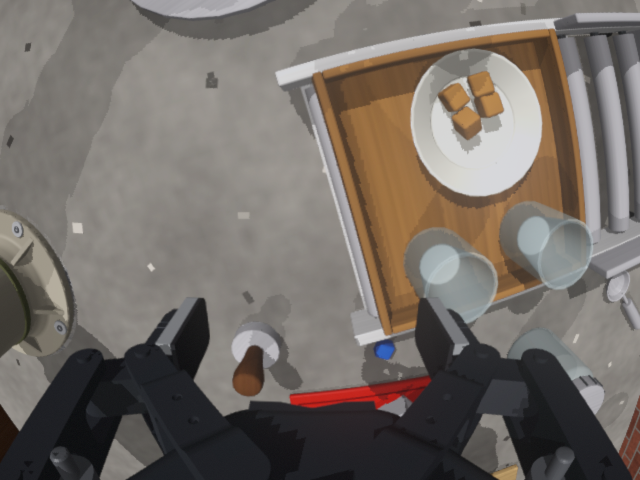

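View pics/d28.png

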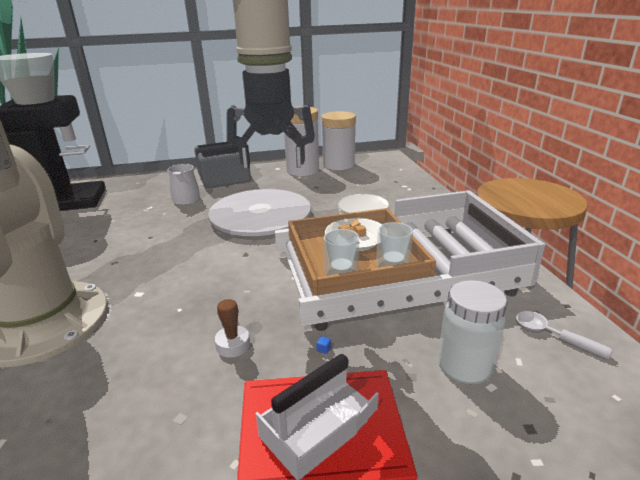

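```bash
python3 -m crank '{"offset":[[-0.007,-0.003,0],[-0.007,-0.002,-0.03],[0,0,-0.03],[0,0,-0.03],[0,0,-0.03],[0,0,-0.03],[0,0,-0.018],[0,0,0]],"yaw":[0.15,0.15,0,0,0,0,0,0]}' 1
python3 - <<'E'
from h import *
s=bot.read_state();im=cap('wrist','w29.png');cap('side','d29.png');print(s['position'],s['width'],s['joints'],s['ft_force'])
E
```

```text
time: 35.88
position: [0.445, -0.0073, 0.0729]
tcp_rot: [0.695, 0.719, -0.0, -0.001]
ft_force: [0.5, 0.9, -0.5]
width: -0.0003
[ 0.44502582 -0.00725011  0.07288809] -0.0003288646092278402 [ 0.53987718  0.21070518 -0.64903359  2.01540659  0.15276165  0.96532662
 -0.15269684] [ 0.52633134  0.9350932  -0.48092259]
```

View pics/w29.png

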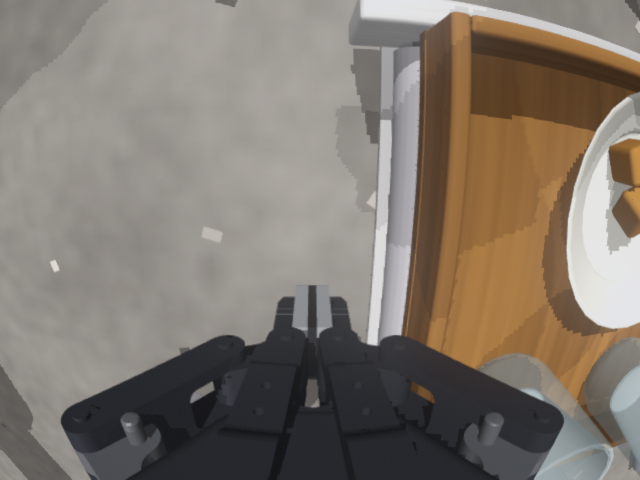

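View pics/d29.png

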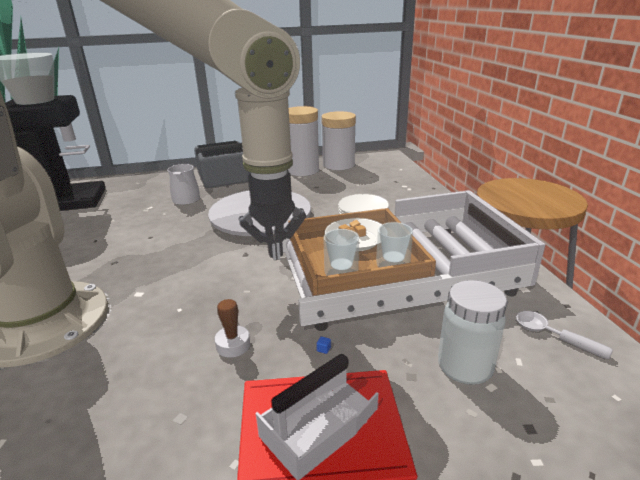

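```bash
python3 -m crank '{"offset":[[0,0.01,0.005],[0,0.008,0],[0.010,0,0],[0.010,0,0],[0.006,0,0],[0.006,0,0],[0.006,0,0],[0,0,0]],"yaw":[0,0,0,0,0,0,0,0]}'
python3 - <<'E'
from h import *
s=bot.read_state();im=cap('wrist','w30.png');cap('side','d30.png');print(s['position'],s['ft_force'])
E
```

```text
time: 36.98
position: [0.4838, 0.0111, 0.0787]
tcp_rot: [0.695, 0.719, 0.0, -0.0]
ft_force: [-0.8, -0.1, 0.6]
width: -0.0001
[0.48376521 0.01105574 0.07871146] [-0.76429007 -0.08535835  0.63065993]
```

View pics/w30.png

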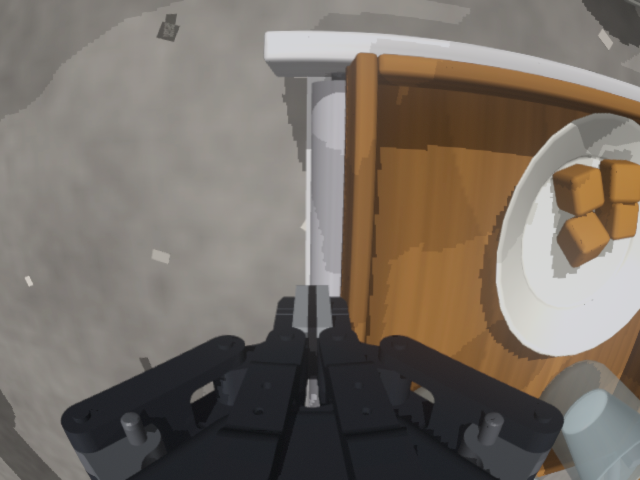

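```bash
python3 -m crank '{"offset":[[0.006,0,0],[0.010,0,0],[0.012,0.0005,0],[0.014,0.0005,0],[0.014,0.0005,0],[0,0,0]],"yaw":[0,0,0,0,0,0]}'
python3 - <<'E'
from h import *
s=bot.read_state();im=cap('wrist','w31.png');cap('side','d31.png');print(s['position'],s['ft_force'])
E
```

```text
time: 37.83
position: [0.541, 0.0126, 0.0789]
tcp_rot: [0.695, 0.719, 0.001, 0.0]
ft_force: [-0.4, -0.1, 0.2]
width: 0.0004
[0.5410354  0.01260772 0.07888824] [-0.35778332 -0.12644028  0.24394746]
```

View pics/w31.png

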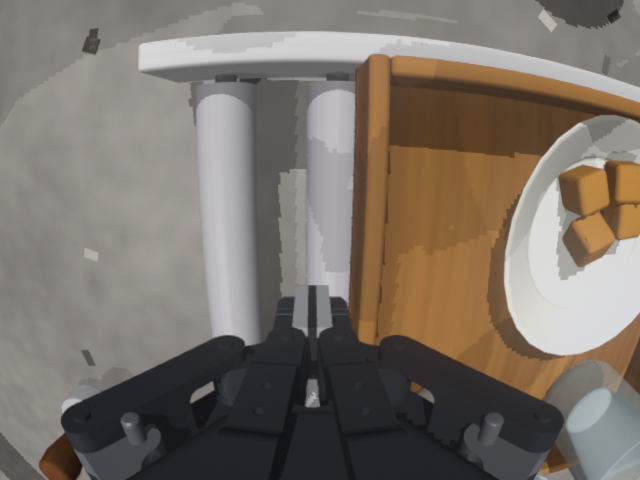

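View pics/d31.png

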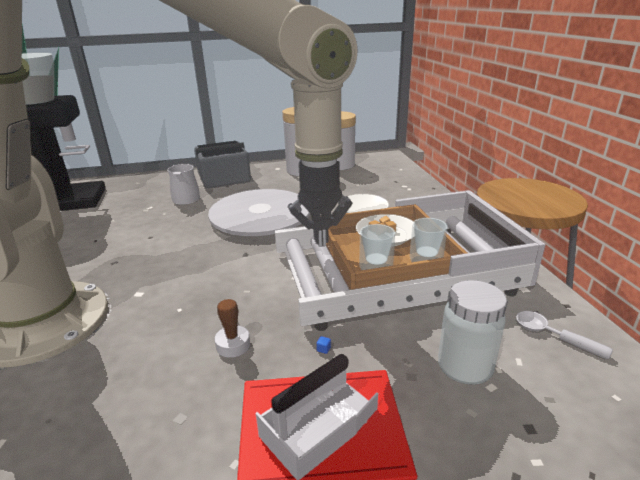

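```bash
python3 -m crank '{"offset":[[0.010,0,0],[0.012,0,0],[0.012,0,0],[0.012,0.001,0],[0.012,0,0],[0.012,0.001,0],[0.012,0,0],[0.006,0,0]],"yaw":[0,0,0,0,0,0,0,0]}'
python3 - <<'E'
from h import *
s=bot.read_state();im=cap('wrist','w32.png');cap('scene','s32.png');print(s['position'],s['ft_force'])
E
```

```text
time: 38.92
position: [0.6282, 0.0146, 0.0787]
tcp_rot: [0.695, 0.719, 0.0, -0.0]
ft_force: [-1.1, -0.1, 0.5]
width: -0.0001
[0.62820641 0.0146495  0.07870604] [-1.1249615  -0.07871871  0.46104368]
```

View pics/s32.png

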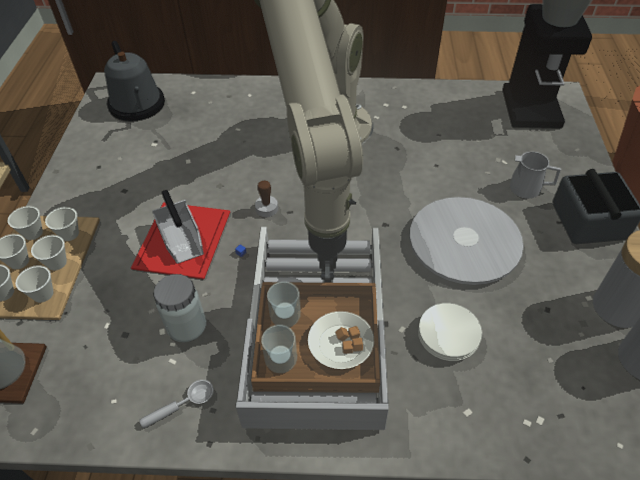

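```bash
python3 -m crank '{"offset":[[0.008,0,0],[0.008,0,0],[0.008,0,0],[0.007,0.001,0],[0.005,0,0],[0.004,0,0],[0.004,0,0],[0,0,0]],"yaw":[0,0,0,0,0,0,0,0]}'
```

```text
time: 40.02
position: [0.6669, 0.0157, 0.0784]
tcp_rot: [0.695, 0.719, -0.004, -0.003]
ft_force: [-23.8, -1.6, 13.6]
width: -0.0002
```

```bash
python3 -m crank '{"offset":[[-0.008,0,0],[-0.015,0,0],[-0.03,0,0],[-0.03,0,0.04],[-0.03,0,0.06],[-0.03,0,0.06],[0,0,0]],"yaw":[0,0,0,0,0,0,0]}'
python3 - <<'E'
from h import *
s=bot.read_state();cap('wrist','w33.png');im=cap('scene','s33.png');cap('side','d33.png');print(s['position'],s['ft_force'])
im=cv2.imread('pics/s33.png')
cv2.imwrite('pics/c33.png',cv2.resize(im[210:430,225:405],None,fx=3.6,fy=2.7,interpolation=cv2.INTER_CUBIC))
E
```

```text
time: 40.9
position: [0.534, 0.0163, 0.2364]
tcp_rot: [0.695, 0.719, 0.003, 0.004]
ft_force: [0.9, -0.0, 0.0]
width: 0.0002
[0.53404795 0.01625658 0.2364171 ] [ 8.86730203e-01 -3.27628822e-02  2.59650546e-05]
```

View pics/c33.png

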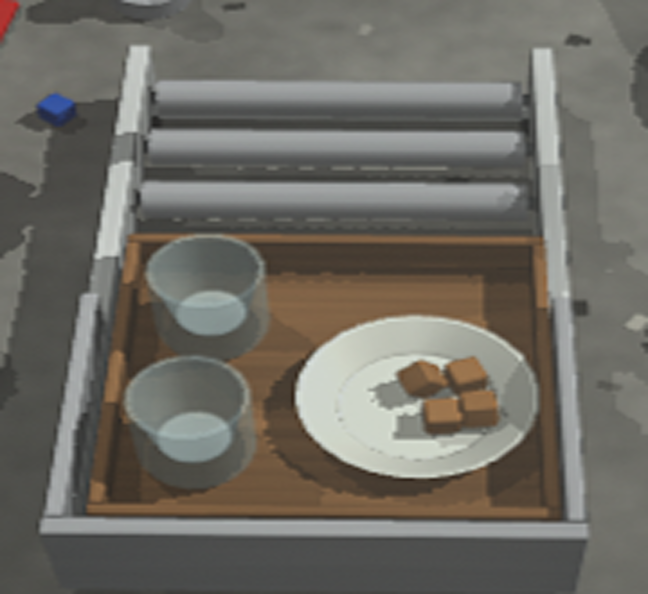

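View pics/w33.png

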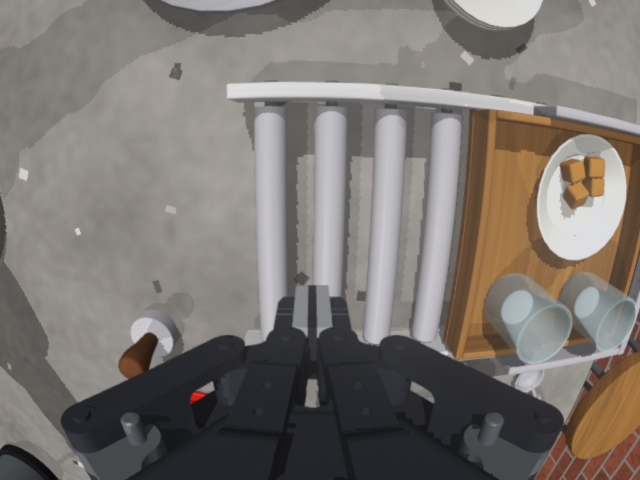

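View pics/d33.png

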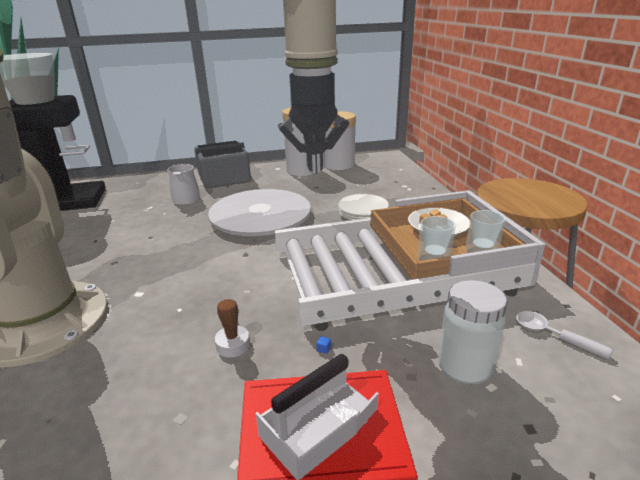

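Run:
```python
from h import *
g=lambda u,v,z:onz('scene',(210+v/2.7,225+u/3.6),z)
for n,u,v,z in[('near',130,236,.093),('near',543,240,.093),('far',88,514,.093),('far',560,514,.093),('rail',140,46,.066),('rail',542,48,.066),('cheek',88,294,.105),('cheek',560,298,.105),('stop',65,522,.105),('stop',565,525,.105)]: print(n,g(u,v,z))
s=bot.read_state()
print(wonz((112,490),s,.093),wonz((355,457),s,.093))
```

```text
near [ 0.69102157 -0.11889482  0.093     ]
near [0.6864038  0.11698995 0.093     ]
far [ 0.91715399 -0.11413034  0.093     ]
far [0.90867875 0.12259463 0.093     ]
rail [ 0.47283241 -0.13997309  0.066     ]
rail [0.46608309 0.12078482 0.066     ]
cheek [ 0.75156336 -0.13394446  0.105     ]
cheek [0.74585822 0.12481364 0.105     ]
stop [ 0.92869766 -0.12273382  0.105     ]
stop [0.92195796 0.12404669 0.105     ]
[0.67258662 0.11188857 0.093     ] [ 0.67787824 -0.11342435  0.093     ]
```

Run:
```python
from h import *
print(bot.close_job(), bot.read_state()['time'])
```

```text
the job is handed in; nothing more can be done
the job is handed in; nothing more can be done
```

The job is handed in at about 41 s, and the last pictures show everything where the task wants it. No verdict was reported.

- **Sugar:** The moves cannot tilt the tool, so I tipped the scoop in two stages while holding it lightly. I pressed its lip against the tray's side wall for about 13°, then inside the dish against its far wall for about 32°. All four lumps are inside the dish's rim. While tipping in the dish, one press reached about 33 N upward and 17 N sideways at the wrist. I raised the scoop at once, and the 40 N limit was not passed.
- **Scoop:** It stands flat on the mat, with its base about 6–10 mm from the mat's centre.
- **Glasses:** Only two were on the turntable. Both stand upright on the tray floor beside the dish, and the turntable is empty.
- **Tray:** I pushed it at about 0.1 m/s until the force jumped to about 24 N at the stop, then backed off. From the scene camera its origin is at x ≈ 104–105 mm of the track (105 is fully home). The wrist camera put the near wall about 13 mm short of that, at a steep viewing angle; I trusted the scene camera and the contact force.
- **Left alone:** The jar, saucers, tamper and blue lump show no visible shift. The hand is clear of everything.

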